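Load the specimen imaging stage and set its switch row

TASK

Get this batch of insect trays ready for imaging: pull the black stage out to its front stop, set every waiting tray down in its bays, one to a bay, filling from the left without a gap, then push the stage back under the bridge fully home; slide it gently, the insects are only pinned. At the switch row on the bridge the camera must be on, the lamp of every bay that holds a tray on and the lamps of empty bays off (levers leaning away from you are on); never switch the fan off, and leave the other things on the bench alone.

Things in the scene. Friction and masses are not known exactly. Their poses are not given: they have to be found in the camera images.
- tray_a: white card unit tray of pinned insects with brown wings (some trays are absent; all look alike). The card box is 91 mm long (own x) and 46 mm wide (own y), walls 40 mm high and 2 mm thick; the wings overhang it by about 12 mm but are only looks. Weighs about 45 g. Origin: centre of its underside; z up. Grip it from above across the 46 mm width by its two long walls, at or near its middle. Either end may face the front of a bay.
- tray_b: white card unit tray of pinned insects with brown wings (some trays are absent; all look alike). The card box is 91 mm long (own x) and 46 mm wide (own y), walls 40 mm high and 2 mm thick; the wings overhang it by about 12 mm but are only looks. Weighs about 45 g. Origin: centre of its underside; z up. Grip it from above across the 46 mm width by its two long walls, at or near its middle. Either end may face the front of a bay.
- tray_c: white card unit tray of pinned insects with brown wings (some trays are absent; all look alike). The card box is 91 mm long (own x) and 46 mm wide (own y), walls 40 mm high and 2 mm thick; the wings overhang it by about 12 mm but are only looks. Weighs about 45 g. Origin: centre of its underside; z up. Grip it from above across the 46 mm width by its two long walls, at or near its middle. Either end may face the front of a bay.
- tray_d: white card unit tray of pinned insects with brown wings (some trays are absent; all look alike). The card box is 91 mm long (own x) and 46 mm wide (own y), walls 40 mm high and 2 mm thick; the wings overhang it by about 12 mm but are only looks. Weighs about 45 g. Origin: centre of its underside; z up. Grip it from above across the 46 mm width by its two long walls, at or near its middle. Either end may face the front of a bay.
- station: white imaging station fixed to the bench: a bridge 416 mm wide (own y) and 100 mm deep (own x), top at 177 mm, underside at 111 mm at the lamps, on two side plates at y = +-196 mm; a black stage slides under it. Origin: on the bench under the middle of the bridge's front face; own x points away from the robot (roughly world +x), own y to the left, z up. The bridge occupies own x 0 to 100 mm; a low black power brick stands at its right rear
- stage (a joint): how far the stage is pulled out from under the bridge along the station's own -x, m: 0 = home against the rear stop, bays under the lamps; 0.15 = out against the front stop, bays in the open. It stays where it is left; about 3 to 6 N moves it
- stage_handle (a point): middle of the stage's handle, a black bar 14 mm thick and 140 mm long along the station's y, its centre 50 mm above the bench, 70 mm in front of the stage plate and 125 mm in front of the middle of the bays; moves with the stage; free all round below it but for its two arms at 60 mm either side of the middle. Grip it from above
- bay_1 (a point): centre of the floor of bay 1 of 4 (1 is the leftmost as the robot sees it, 4 the rightmost, 85 mm apart), 34 mm above the bench; moves with the stage. A bay is a white patch with 96 mm (along the station's x) by 53 mm (along its y) between steel locating rods that stand 7 mm above the floor. A tray lies in it with its length along the station's x
- bay_2 (a point): centre of the floor of bay 2 of 4 (1 is the leftmost as the robot sees it, 4 the rightmost, 85 mm apart), 34 mm above the bench; moves with the stage. A bay is a white patch with 96 mm (along the station's x) by 53 mm (along its y) between steel locating rods that stand 7 mm above the floor. A tray lies in it with its length along the station's x
- bay_3 (a point): centre of the floor of bay 3 of 4 (1 is the leftmost as the robot sees it, 4 the rightmost, 85 mm apart), 34 mm above the bench; moves with the stage. A bay is a white patch with 96 mm (along the station's x) by 53 mm (along its y) between steel locating rods that stand 7 mm above the floor. A tray lies in it with its length along the station's x
- bay_4 (a point): centre of the floor of bay 4 of 4 (1 is the leftmost as the robot sees it, 4 the rightmost, 85 mm apart), 34 mm above the bench; moves with the stage. A bay is a white patch with 96 mm (along the station's x) by 53 mm (along its y) between steel locating rods that stand 7 mm above the floor. A tray lies in it with its length along the station's x
- sw_camera (a joint): blue-tipped camera switch, leftmost of the row; rad: 0 = off (lever leans 0.4 rad towards the robot), 0.8 = on (leans 0.4 rad away). It snaps over past the middle (0.4) and stays at either end; about 1 N at the lever moves it
- sw_lamp_1 (a joint): white-tipped lamp switch for bay 1, number 2 from the left in the row of six; rad: 0 = off (lever leans 0.4 rad towards the robot), 0.8 = on (leans 0.4 rad away). It snaps over past the middle (0.4) and stays at either end; about 1 N at the lever moves it
- sw_lamp_2 (a joint): white-tipped lamp switch for bay 2, number 3 from the left in the row of six; rad: 0 = off (lever leans 0.4 rad towards the robot), 0.8 = on (leans 0.4 rad away). It snaps over past the middle (0.4) and stays at either end; about 1 N at the lever moves it
- sw_lamp_3 (a joint): white-tipped lamp switch for bay 3, number 4 from the left in the row of six; rad: 0 = off (lever leans 0.4 rad towards the robot), 0.8 = on (leans 0.4 rad away). It snaps over past the middle (0.4) and stays at either end; about 1 N at the lever moves it
- sw_lamp_4 (a joint): white-tipped lamp switch for bay 4, number 5 from the left in the row of six; rad: 0 = off (lever leans 0.4 rad towards the robot), 0.8 = on (leans 0.4 rad away). It snaps over past the middle (0.4) and stays at either end; about 1 N at the lever moves it
- sw_fan (a joint): red-tipped fan switch, rightmost of the row; it is on and belongs on; rad: 0 = off (lever leans 0.4 rad towards the robot), 0.8 = on (leans 0.4 rad away). It snaps over past the middle (0.4) and stays at either end; about 1 N at the lever moves it
- camera_pivot (a point): pivot of the camera switch, the left end of the switch row. The six pivots stand evenly 30 mm apart on the line between camera_pivot and fan_pivot (camera, lamps 1 to 4, fan), 30 mm behind the bridge's front face and 3 mm above its flat top panel (steel collars 11 mm high round the foot of the levers are only looks). Each lever is a straight handle 10 mm thick whose end is 40 mm from its pivot; it swings along the station's x
- fan_pivot (a point): pivot of the fan switch, the right end of the switch row. The six pivots stand evenly 30 mm apart on the line between camera_pivot and fan_pivot (camera, lamps 1 to 4, fan), 30 mm behind the bridge's front face and 3 mm above its flat top panel (steel collars 11 mm high round the foot of the levers are only looks). Each lever is a straight handle 10 mm thick whose end is 40 mm from its pivot; it swings along the station's x
- pin_tin: round tin of insect pins, cream with a red lid, 62 mm across, 22 mm high; a bystander, to be left alone; origin at the centre of its underside
- glue_bottle: white glue bottle with an orange nozzle, 33 x 52 mm, 123 mm tall; a bystander, to be left alone; origin at the centre of its underside
- forceps: steel forceps lying flat, 115 mm long; a bystander, to be left alone; origin at the centre of its underside
- petri: shallow clear dish with beetles, 52 mm across, 10 mm high; a bystander, to be left alone; origin at the centre of its underside
- tally_counter: round grey-white hand counter, 44 x 52 mm, 32 mm high; a bystander, to be left alone; origin at the centre of its underside

How it is judged:
By the outcome, as a careful person would: the job done as asked, in the order asked, and still so for the second after the job is handed in, with the robot touching nothing.
Of tray_a, tray_b, tray_c, tray_d only 2 to 4 are there at a start; the rules pass over those that are not, and their reading is None.
At some moment in a run one of tray_a, tray_b, tray_c, tray_d may be knocked a few centimetres aside while the robot is not near it.
Once in a run the grip may slacken for a moment while it holds something.
It also fails if it takes over 210 s, if anything falls off the work surface, if the arm or the gripper's body presses on something with over 40 N, if the wrist force passes 120 N, or if a joint passes its speed limit or range.

ROBOT

A 6-joint arm with a two-finger parallel gripper is mounted at the origin on a cart in front of the work surface, level with it; the furniture and walls round the work are solid. World frame = base frame: x ahead of the robot, y to its left, z up, the work surface at z = 0. Lengths are in m, angles in degrees, forces in N, time in s.
With the tool pointing down it reaches from about 0.375 to 0.9 m from the base axis. Payload 3.1 kg.
Tool frame: the origin (TCP) lies at the very end of the fingers, on their centre line; the grasp point (between the pads) lies bot.grip_point_offset behind it (bot.grip_point_offset is the distance from the TCP to the grasp point, in m); z points along the fingers, y is the line along which they close (so a half turn about z gives the same grasp; the last joint's range is limited). The gripper opens to 87 mm and grips with 3 to 60 N. Pads are 19 mm wide; open, the fingers measure 117 mm over their backs; the gripper's body (75 mm by 190 mm) begins 51 mm behind the grasp point.
Start: joints at [-77.435, 30.224, 82.088, -0, 67.689, -10.227], TCP at [0.242, -0.576, 0.192] pointing down, gripper open.
Joint ranges: [-176.69, 176.69], [-43.24, 126.21], [12.49, 139.97], [-82, 262], [0, 151.66], [-163.58, 163.58]. Speed limits (degrees/s): [159.86, 159.86, 180, 180, 180, 180].

INTERFACE

Orientations are given as a 3x3 rotation matrix whose columns are the frame's x, y, z axes.
In Python, from rig import bot, viewer, ticket gives the robot as it stands.
- The arm moves only by the tool servo_tool, never from a script. Its argument "targets" is a list of rows, each an object with "offset": the shift along the tool's x, y, z in m, a list of three; "dr": the turn, a rotation vector about the tool's x, y, z in degrees, a list of three. In form: [{"offset": [x, y, z], "dr": [ax, ay, az]}, ...]. A call has 1 to 20 rows; each row is the pose to reach, as a shift and turn from the pose commanded when the call began, along the tool's axes at that moment; what a row does not reach only later rows make up. A row lasts 1/12 s, in which the tool goes at most 41.7 mm and 7.16 degrees, less where a joint would pass 70% of its speed; a pose out of reach is approached as far as the arm can. A call with a gripper value outside its range is refused whole. "gripper" is the gripper command: -1 is fully open, 1 is shut, values between are in proportion, set as the call begins (left out, the last holds). The fingers move at their own pace and stop on an object; the grip force is fixed at half the most. Time passes only in rows, so rows that repeat a pose let the fingers close. It gives the time, the measured TCP pose, the force, the opening and the grip force at its end, in the units of the state.
- bot.read_state(): the state, without advancing time (a new reading comes with each control period).
- viewer.capture(name): name is "scene" or "top" or "wrist"; returns a dict with "color" (400x640x3 uint8, red, green, blue), "camera_matrix" (3x3 intrinsics, pixels), "R" (3x3) and "t" (3): a world point X has camera coordinates R X + t. Camera axes: x right, y down, z forward; pixel columns grow to the right and rows downward; lengths in m; the calibration is good to about 2 mm. A picture is of the moment at which its call begins. There is no depth.
- ticket.hand_in(): hands the job in; it is judged then, once.
The state is a dict: "time_s": time; "joint_positions": joint angles; "qvel": joint speeds; "tau": joint torques, N m; "position": TCP position; "tcp_rot": TCP orientation; "force": force on the tool from outside, world axes, zero at the start; "moment": the same for the moment, N m; "opening": opening from 0.0 (shut) to 1.0 (fully open); "grasp_force": force on a finger pad.
Only numpy, scipy, OpenCV 4.12 (cv2) and the standard library are available. Lean on these libraries where they do the work, as an engineer would, in place of code of your own. Each camera call takes 0.05 s, during which the arm holds its last target. There are 200 camera calls.

## Working session

There is one attempt and no reset: what is moved stays moved. The work goes in short steps, Python scripts to look and compute and a tool call to move; the robot and the scene stay as the last step left them, time stands still between calls to the robot, and variables do not carry over. Pictures are saved under pics/ and viewed, at most 14 in all, crops included, and the job is handed in when it is done.

Besides the shell and the picture viewer there is one more tool, called after "Call:" as name([rows], argument=value, ...), one row to a line, values as JSON. servo_tool: Moves the arm, as the interface text tells. Its arguments: {"type":"object","properties":{"targets":{"type":"array"},"gripper":{"type":"number"}},"required":["targets"]}

```bash
ls; mkdir -p pics; cat > h.py <<'E'
import numpy as np, cv2, json
from rig import bot, viewer, ticket
def cap(n,f=None):
    c=viewer.capture(n); 
    if f: cv2.imwrite('pics/'+f,c['color'][:,:,::-1])
    return c
def ray(c,u,v,z):
    K=np.array(c['camera_matrix']);R=np.array(c['R']);t=np.array(c['t'])
    d=R.T@np.linalg.inv(K)@np.array([u,v,1.]); o=-R.T@t
    return o+d*(z-o[2])/d[2]
def proj(c,X):
    p=np.array(c['R'])@np.array(X)+np.array(c['t']); p=np.array(c['camera_matrix'])@p; return p[:2]/p[2]
E
python3 - <<'E'
from h import *
c=cap('top','top0.png'); s=cap('scene','scene0.png')
for k in (c,s): print(np.round(k['camera_matrix'],1).tolist(), np.round(-np.array(k['R']).T@np.array(k['t']),3))
st=bot.read_state(); print({k:np.round(v,3).tolist() for k,v in st.items()}); print(bot.grip_point_offset)
E
```

```text
pics
[[382.4, 0.0, 317.6], [0.0, 382.4, 202.3], [0.0, 0.0, 1.0]] [-0.255 -0.089  1.115]
[[479.3, 0.0, 313.8], [0.0, 479.3, 189.2], [0.0, 0.0, 1.0]] [-0.359  0.926  1.167]
{'time_s': 0.1, 'joint_positions': [-77.436, 30.275, 82.149, -0.002, 67.69, -10.229], 'qvel': [0.062, -0.203, -0.113, -0.075, 0.01, -0.051], 'tau': [-0.001, -44.099, -17.715, 0.064, 0.053, -0.0], 'position': [0.242, -0.575, 0.191], 'tcp_rot': [[0.922, 0.387, -0.0], [0.387, -0.922, 0.002], [0.0, -0.002, -1.0]], 'force': [0.108, 0.071, 0.208], 'moment': [0.006, -0.001, -0.023], 'grasp_force': 0.0, 'opening': 0.997}
0.0187
```

```bash
ls -la pics
```

```text
total 776
drwxr-xr-x 2 agent agent   4096 Dec  3 14:50 .
drwxr-xr-x 3 agent agent   4096 Dec  3 14:50 ..
-rw-r--r-- 1 agent agent 416569 Dec  3 14:50 scene0.png
-rw-r--r-- 1 agent agent 366505 Dec  3 14:50 top0.png
```

View pics/top0.png

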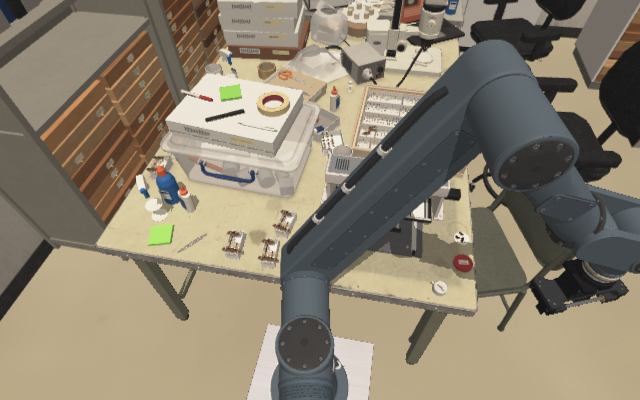

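View pics/scene0.png

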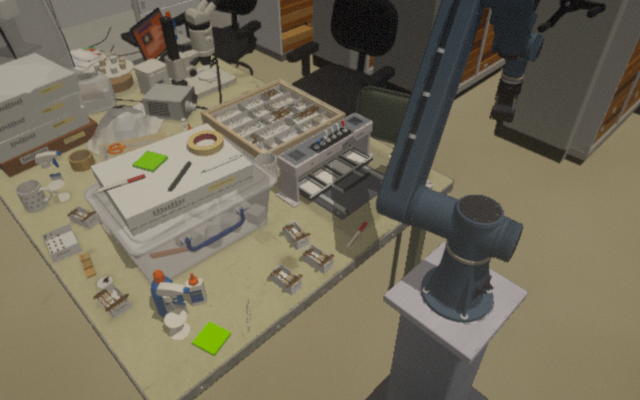

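The top view shows three trays near (234,243), (269,251) and (284,221), with the arm hiding the station. The scene view shows the trays at (295,235), (317,258) and (285,278), the station at about (325,160), and tray-like things at (110,298) and (80,215). I'll zoom in on those.

```bash
python3 - <<'E'
from h import *
import pickle
c=viewer.capture('top'); s=viewer.capture('scene')
pickle.dump((c,s),open('c0.pkl','wb'))
a=s['color'][105:225,265:425]; b=s['color'][190:320,20:180]; d=c['color'][140:260,110:310]; 
im=np.zeros((600,800,3),np.uint8)
im[:300,:400]=cv2.resize(a,(400,300),interpolation=cv2.INTER_CUBIC)
im[:300,400:]=cv2.resize(b,(400,300),interpolation=cv2.INTER_CUBIC)
im[300:,:500]=cv2.resize(d,(500,300),interpolation=cv2.INTER_CUBIC)
im[300:,500:]=cv2.resize(s['color'][210:300,260:350],(300,300),interpolation=cv2.INTER_CUBIC)
cv2.imwrite('pics/z0.png',im[:,:,::-1])
for u,v in [(110,300),(80,215),(295,235),(317,258),(285,278),(325,160),(433,185)]: print(u,v,ray(s,u,v,0.03).round(3))
for u,v in [(234,243),(269,251),(284,221),(157,163),(448,262),(463,263),(440,288)]: print(u,v,ray(c,u,v,0.03).round(3))
E
```

```text
110 300 [0.685 0.758 0.03 ]
80 215 [1.104 0.664 0.03 ]
295 235 [0.499 0.197 0.03 ]
317 258 [0.375 0.216 0.03 ]
285 278 [0.386 0.341 0.03 ]
325 160 [ 0.723 -0.171  0.03 ]
433 185 [ 0.329 -0.343  0.03 ]
234 243 [0.382 0.338 0.03 ]
269 251 [0.373 0.213 0.03 ]
284 221 [0.502 0.194 0.03 ]
157 163 [0.689 0.768 0.03 ]
448 262 [ 0.439 -0.367  0.03 ]
463 263 [ 0.445 -0.415  0.03 ]
440 288 [ 0.342 -0.342  0.03 ]
```

View pics/z0.png

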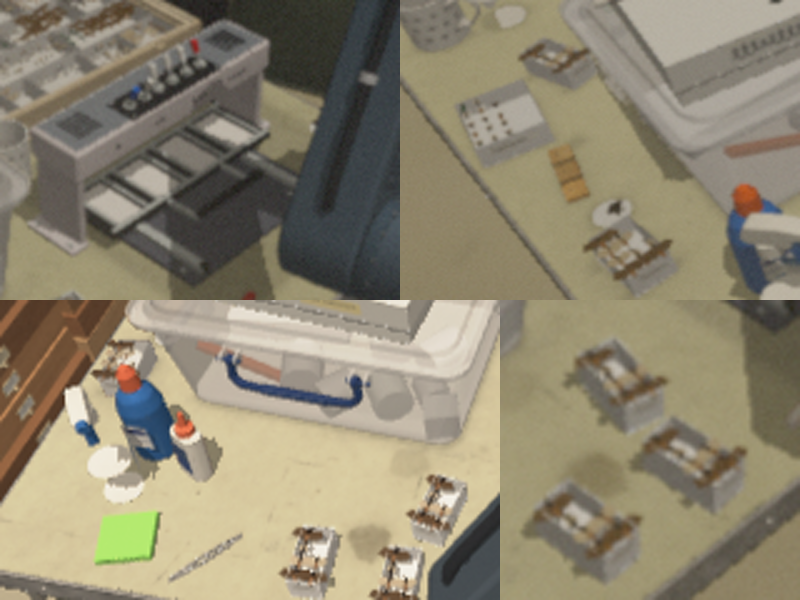

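Call:
servo_tool([
  {"offset":[0.33,-0.32,-0.12],"dr":[0,0,-67]},
  {"offset":[0.33,-0.32,-0.12],"dr":[0,0,-67]},
  {"offset":[0.33,-0.32,-0.12],"dr":[0,0,-67]},
  {"offset":[0.33,-0.32,-0.12],"dr":[0,0,-67]},
  {"offset":[0.33,-0.32,-0.12],"dr":[0,0,-67]},
  {"offset":[0.33,-0.32,-0.12],"dr":[0,0,-67]},
  {"offset":[0.33,-0.32,-0.12],"dr":[0,0,-67]},
  {"offset":[0.33,-0.32,-0.12],"dr":[0,0,-67]},
  {"offset":[0.33,-0.32,-0.12],"dr":[0,0,-67]},
  {"offset":[0.33,-0.32,-0.12],"dr":[0,0,-67]},
  {"offset":[0.33,-0.32,-0.12],"dr":[0,0,-67]},
  {"offset":[0.33,-0.32,-0.12],"dr":[0,0,-67]},
  {"offset":[0.33,-0.32,-0.12],"dr":[0,0,-67]},
  {"offset":[0.33,-0.32,-0.12],"dr":[0,0,-67]},
  {"offset":[0.33,-0.32,-0.12],"dr":[0,0,-67]},
])

```text
time_s: 1.45
position: [0.422, -0.1539, 0.3114]
tcp_rot: [[0.004, 1.0, -0.001], [1.0, -0.004, -0.0], [-0.0, -0.001, -1.0]]
force: [0.1, 0.3, -0.2]
opening: 1.0
grasp_force: 0.0
```

```bash
cat >> h.py <<'E'
def plan(*wp):
    """wp: (x,y,z[,heading deg of tool y]) world TCP targets, tool down -> offset/dr from current pose"""
    s=bot.read_state(); R=np.array(s['tcp_rot']); p=np.array(s['position'])
    for w in wp:
        dr=np.zeros(3)
        from scipy.spatial.transform import Rotation as Ro
        h=np.deg2rad(w[3]) if len(w)>3 and w[3] is not None else np.arctan2(R[1,1],R[0,1])
        y=np.array([np.cos(h),np.sin(h),0]);z=np.array([0,0,-1.]);T=np.c_[np.cross(y,z),y,z]
        dr=Ro.from_matrix(R.T@T).as_rotvec(degrees=True)
        o=R.T@(np.array(w[:3])-p)
        print('off',o.round(4).tolist(),'dr',dr.round(2).tolist(),'dist',round(float(np.linalg.norm(o)),3))
E
python3 - <<'E'
from h import *
import pickle
st=bot.read_state(); print({k:np.round(st[k],3).tolist() for k in ('time_s','position','tcp_rot','joint_positions')})
w=cap('wrist','w1.png'); c=cap('top'); s=cap('scene'); pickle.dump((w,c,s),open('c1.pkl','wb'))
im=np.zeros((600,800,3),np.uint8)
im[:300,:480]=cv2.resize(w['color'],(480,300),interpolation=cv2.INTER_AREA)
im[300:,:400]=cv2.resize(c['color'][130:310,250:490],(400,300),interpolation=cv2.INTER_CUBIC)
im[300:,400:]=cv2.resize(s['color'][100:250,260:460],(400,300),interpolation=cv2.INTER_CUBIC)
cv2.imwrite('pics/z1.png',im[:,:,::-1])
E
```

```text
{'time_s': 1.45, 'position': [0.422, -0.154, 0.311], 'tcp_rot': [[0.004, 1.0, -0.001], [1.0, -0.004, -0.0], [-0.0, -0.001, -1.0]], 'joint_positions': [-34.308, 8.289, 96.191, -0.045, 75.551, -34.082]}
```

View pics/z1.png

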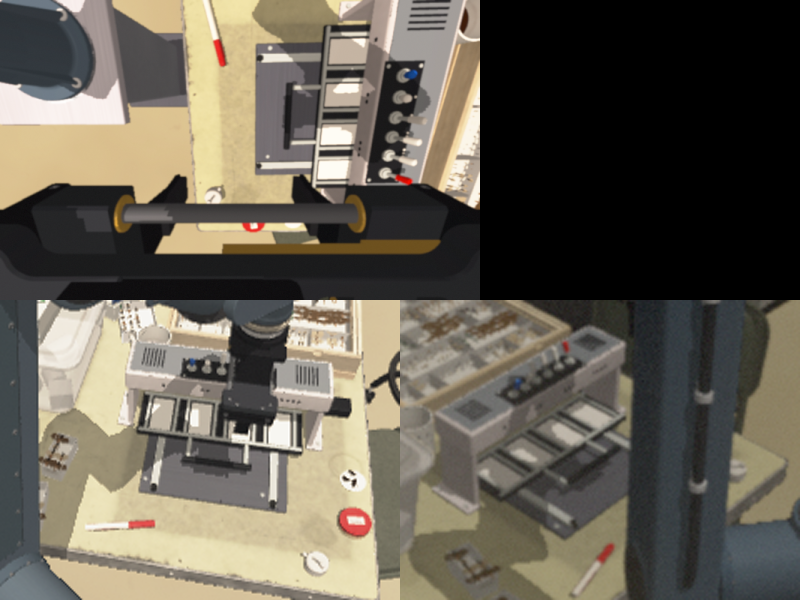

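The wrist view clearly shows the stage with its handle (about (385,155) full-res), the four bays, and the switch row from blue (540,100) to red (540,240). The top view shows the bystanders at the right. I'll enlarge the station region.

```bash
python3 - <<'E'
from h import *
w=cv2.imread('pics/w1.png')
im=cv2.resize(w[0:250,330:630],(720,600),interpolation=cv2.INTER_CUBIC)
cv2.imwrite('pics/z2.png',im)
E
```

```text
(no output)
```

View pics/z2.png

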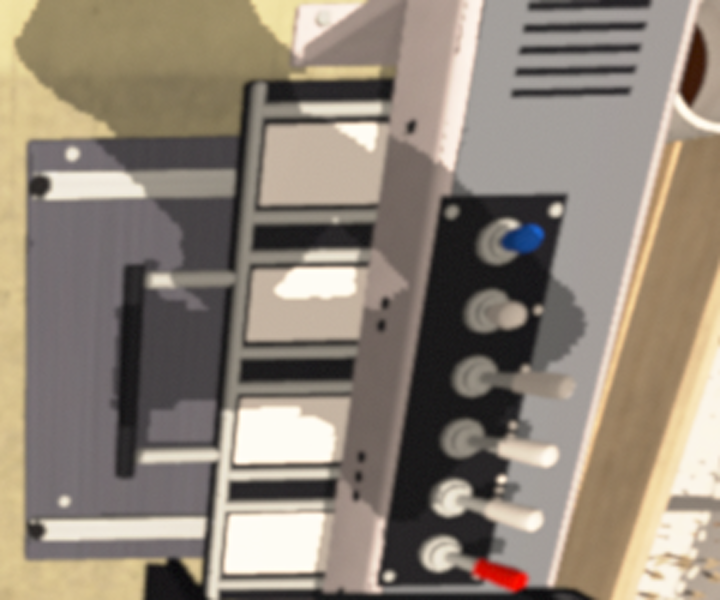

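Blue camera and lamp 1 levers look short (off), while lamps 2–4 and the fan lean away (on). Crop pixels: handle ends (134,266) and (126,476), panel corners (444,198), (567,196), (380,584), collars (496,242) to (440,553).

```bash
cat > q.py <<'E'
from h import *
import pickle
w,c,s=pickle.load(open('c1.pkl','rb'))
f=lambda u,v,z: ray(w,330+u/2.4,v/2.4,z).round(4)
print('handle',f(135,266,.057),f(127,476,.057))
print('panel',f(444,198,.178),f(567,196,.178),f(380,584,.178))
a,b=f(496,242,.188),f(440,553,.188)
print('collars',a,b,np.linalg.norm(a-b))
d=a-b; print('yaw of y axis deg',np.degrees(np.arctan2(d[1],d[0])))
for n,u,v in [('b1',(262+380)/2,165),('b1 front-left',270,122),('b1 front-right',260,208),('b4fl',228,515),('b4fr',222,575)]: print(n,f(u,v,.034))
for n,u,v in [('cam',532,236),('l1',512,315),('l2',562,384),('l3',546,455),('l4',532,517),('fan',515,578)]: print(n,f(u,v,.215))
print('cam pos',-np.array(w['R']).T@np.array(w['t']))
E
python3 q.py
```

```text
handle [ 0.5226 -0.0686  0.057 ] [ 0.5258 -0.2047  0.057 ]
panel [ 0.6301 -0.042   0.178 ] [ 0.6841 -0.0415  0.178 ] [ 0.633  -0.2284  0.178 ]
collars [ 0.6498 -0.0609  0.188 ] [ 0.6536 -0.2069  0.188 ] 0.14604944368261044
yaw of y axis deg 91.49092341238585
b1 [ 0.6407 -0.0085  0.034 ]
b1 front-left [0.6058 0.016  0.034 ]
b1 front-right [ 0.6053 -0.0335  0.034 ]
b4fl [ 0.6063 -0.2413  0.034 ]
b4fr [ 0.6067 -0.2889  0.034 ]
cam [ 0.6442 -0.0598  0.215 ]
l1 [ 0.643  -0.0903  0.215 ]
l2 [ 0.6705 -0.1187  0.215 ]
l3 [ 0.6711 -0.1497  0.215 ]
l4 [ 0.6716 -0.1783  0.215 ]
fan [ 0.6707 -0.2081  0.215 ]
cam pos [ 0.42277924 -0.07350214  0.50378757]
```

Call:
servo_tool([
  {"offset":[0.004,0.02,0.02],"dr":[0,0,7]},
  {"offset":[0.01,0.04,0.03],"dr":[0,0,14]},
  {"offset":[0.01,0.06,0.05],"dr":[0,0,21]},
  {"offset":[0.01,0.07,0.06],"dr":[0,0,28]},
  {"offset":[0.01,0.08,0.08],"dr":[0,0,35]},
  {"offset":[0.014,0.09,0.09],"dr":[0,0,42]},
  {"offset":[0.017,0.1,0.1],"dr":[0,0,49]},
  {"offset":[0.017,0.11,0.11],"dr":[0,0,56]},
  {"offset":[0.017,0.12,0.12],"dr":[0,0,63]},
  {"offset":[0.017,0.13,0.13],"dr":[0,0,70]},
  {"offset":[0.017,0.138,0.14],"dr":[0,0,77]},
  {"offset":[0.017,0.138,0.15],"dr":[0,0,84]},
  {"offset":[0.017,0.138,0.16],"dr":[0,0,88.8]},
  {"offset":[0.017,0.138,0.16],"dr":[0,0,88.8]},
  {"offset":[0.017,0.138,0.16],"dr":[0,0,88.8]},
], gripper=1)

```text
time_s: 2.85
position: [0.5597, -0.1377, 0.1508]
tcp_rot: [[1.0, 0.018, -0.002], [0.018, -1.0, 0.001], [-0.002, -0.001, -1.0]]
force: [0.5, 0.3, -0.5]
opening: 0.019
grasp_force: 0.0
```

```bash
python3 - <<'E'
from h import *
w=cap('wrist','w2.png'); import pickle; pickle.dump(w,open('w2.pkl','wb'))
s=bot.read_state(); print(s['opening'],np.round(s['joint_positions'],1))
E
```

```text
0.011380063769566236 [-24.9  29.4  91.4  -0.   59.2  64.1]
```

View pics/w2.png

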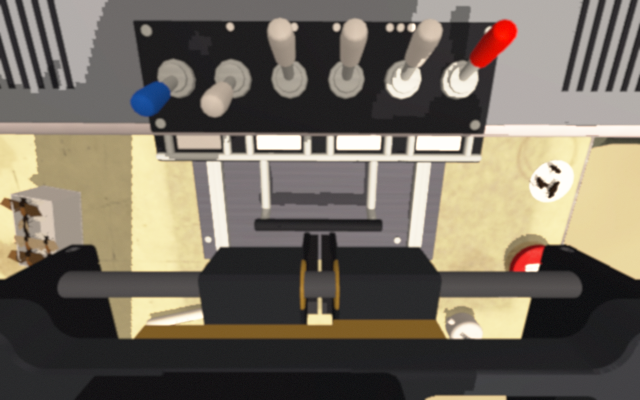

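The view confirms that camera and lamp 1 lean towards the robot (off), and lamps 2–4 and fan lean away. The handle bar runs from (255,225) to (382,225), and the collars are at (175,78) to (460,80).

```bash
python3 - <<'E'
from h import *; import pickle
w=pickle.load(open('w2.pkl','rb')); w1=pickle.load(open('c1.pkl','rb'))[0]
print('handle',ray(w,255,224,.057),ray(w,382,224,.057))
for u,v in [(176,79),(232,79),(289,78),(346,78),(403,79),(461,80)]: print(ray(w,u,v,.188).round(4))
print('front edge',ray(w,20,126,.177),ray(w,620,133,.177))
print('panel',ray(w,136,22,.178),ray(w,153,134,.178),ray(w,477,134,.178),ray(w,496,22,.178))
print('bays l/r edges', [ray(w,u,152,.034).round(3) for u in (177,222,257,303,336,382,416,463)])
print('cam',-np.array(w['R']).T@np.array(w['t']))
plan((.560,-.137,.031))
E
```

```text
handle [ 0.52657316 -0.06873056  0.057     ] [ 0.52886722 -0.20508926  0.057     ]
[ 0.6561 -0.0637  0.188 ]
[ 0.6566 -0.0918  0.188 ]
[ 0.6575 -0.1205  0.188 ]
[ 0.658  -0.1491  0.188 ]
[ 0.658  -0.1777  0.188 ]
[ 0.658  -0.2069  0.188 ]
front edge [0.63126634 0.03250096 0.177     ] [ 0.63306943 -0.30648213  0.177     ]
panel [ 0.68362372 -0.0421937   0.178     ] [ 0.62818152 -0.04231944  0.178     ] [ 0.63122481 -0.22505011  0.178     ] [ 0.68663402 -0.22483388  0.178     ]
bays l/r edges [array([0.599, 0.017, 0.034]), array([ 0.6  , -0.032,  0.034]), array([ 0.601, -0.07 ,  0.034]), array([ 0.601, -0.119,  0.034]), array([ 0.602, -0.154,  0.034]), array([ 0.603, -0.204,  0.034]), array([ 0.603, -0.24 ,  0.034]), array([ 0.604, -0.291,  0.034])]
cam [ 0.64034624 -0.13603562  0.34308175]
off [-0.0002, -0.0007, 0.1205] dr [-0.01, 0.03, 0.0] dist 0.121
```

Call:
servo_tool([
  {"offset":[0,-0.001,0.015],"dr":[0,0,0]},
  {"offset":[0,-0.001,0.035],"dr":[0,0,0]},
  {"offset":[0,-0.001,0.055],"dr":[0,0,0]},
  {"offset":[0,-0.001,0.075],"dr":[0,0,0]},
  {"offset":[0,-0.001,0.095],"dr":[0,0,0]},
  {"offset":[0,-0.001,0.11],"dr":[0,0,0]},
  {"offset":[0,-0.001,0.117],"dr":[0,0,0]},
  {"offset":[0,-0.001,0.117],"dr":[0,0,0]},
])

```text
time_s: 3.57
position: [0.5597, -0.1359, 0.0338]
tcp_rot: [[1.0, 0.018, -0.002], [0.018, -1.0, 0.001], [-0.002, -0.001, -1.0]]
force: [0.2, -0.2, -0.1]
opening: 0.007
grasp_force: 0.0
```

Call:
servo_tool([
  {"offset":[-0.005,0,0],"dr":[0,0,0]},
  {"offset":[-0.01,0,0],"dr":[0,0,0]},
  {"offset":[-0.015,0,0],"dr":[0,0,0]},
  {"offset":[-0.02,0,0],"dr":[0,0,0]},
  {"offset":[-0.025,0,0],"dr":[0,0,0]},
  {"offset":[-0.03,0,0],"dr":[0,0,0]},
  {"offset":[-0.036,0,0],"dr":[0,0,0]},
  {"offset":[-0.042,0,0],"dr":[0,0,0]},
  {"offset":[-0.048,0,0],"dr":[0,0,0]},
  {"offset":[-0.054,0,0],"dr":[0,0,0]},
  {"offset":[-0.06,0,0],"dr":[0,0,0]},
  {"offset":[-0.066,0,0],"dr":[0,0,0]},
  {"offset":[-0.072,0,0],"dr":[0,0,0]},
  {"offset":[-0.078,0,0],"dr":[0,0,0]},
  {"offset":[-0.084,0,0],"dr":[0,0,0]},
  {"offset":[-0.09,0,0],"dr":[0,0,0]},
  {"offset":[-0.096,0,0],"dr":[0,0,0]},
  {"offset":[-0.102,0,0],"dr":[0,0,0]},
  {"offset":[-0.108,0,0],"dr":[0,0,0]},
  {"offset":[-0.112,0,0],"dr":[0,0,0]},
])

```text
time_s: 5.23
position: [0.4475, -0.1376, 0.0347]
tcp_rot: [[1.0, 0.017, -0.001], [0.017, -1.0, 0.0], [-0.001, -0.0, -1.0]]
force: [0.0, -0.0, 0.4]
opening: 0.01
grasp_force: 0.0
```

Call:
servo_tool([
  {"offset":[-0.004,0,0],"dr":[0,0,0]},
  {"offset":[-0.008,0,0],"dr":[0,0,0]},
  {"offset":[-0.012,0,0],"dr":[0,0,0]},
  {"offset":[-0.016,0,0],"dr":[0,0,0]},
  {"offset":[-0.02,0,0],"dr":[0,0,0]},
  {"offset":[-0.023,0,0],"dr":[0,0,0]},
  {"offset":[-0.026,0,0],"dr":[0,0,0]},
])

```text
time_s: 5.82
position: [0.4222, -0.1382, 0.0347]
tcp_rot: [[1.0, 0.017, 0.0], [0.017, -1.0, 0.0], [0.0, -0.0, -1.0]]
force: [-0.3, 0.6, 0.8]
opening: 0.005
grasp_force: 0.0
```

```bash
python3 - <<'E'
from h import *; import pickle
c=cap('top'); s=cap('scene'); w=cap('wrist'); pickle.dump((w,c,s),open('c3.pkl','wb'))
im=np.zeros((600,800,3),np.uint8)
im[:300,:480]=cv2.resize(w['color'],(480,300),interpolation=cv2.INTER_AREA)
im[300:,:400]=cv2.resize(c['color'][130:310,200:440],(400,300),interpolation=cv2.INTER_CUBIC)
im[300:,400:]=cv2.resize(s['color'][120:270,240:440],(400,300),interpolation=cv2.INTER_CUBIC)
cv2.imwrite('pics/z3.png',im[:,:,::-1])
E
```

```text
(no output)
```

View pics/z3.png

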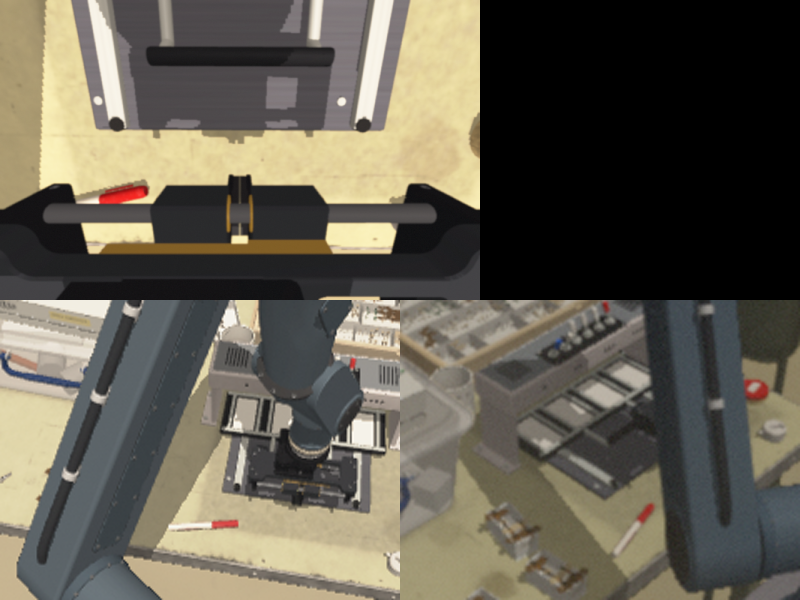

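```bash
python3 - <<'E'
from h import *; import pickle
w,c,s=pickle.load(open('c3.pkl','rb'))
print('handle',ray(w,320,75,.057),ray(w,198,75,.057),ray(w,444,75,.057),'cam',-np.array(w['R']).T@np.array(w['t']))
print(proj(w,[.422,-.138,.035]),proj(w,[.422,-.138,.06]))
print('bay front edge row in top', [ray(c,200+u*.6,130+(v-300)*.6,.04).round(3) for u,v in [(222,428),(385,450)]])
print('baseplate front',ray(w,128,172,0.005))
E
```

```text
handle [ 0.52313142 -0.1364142   0.057     ] [ 0.5220759  -0.06943721  0.057     ] [ 0.52420423 -0.20448877  0.057     ] cam [ 0.50221009 -0.13635229  0.22711431]
[319.8149312  230.33807782] [319.88390628 245.42310121]
bay front edge row in top [array([0.588, 0.034, 0.04 ]), array([ 0.592, -0.31 ,  0.04 ])]
baseplate front [0.45668438 0.01379387 0.005     ]
```

Call:
servo_tool([
  {"offset":[0,0,-0.04],"dr":[0,0,-7]},
  {"offset":[0,0,-0.08],"dr":[0,0,-14]},
  {"offset":[0,0,-0.12],"dr":[0,0,-21]},
  {"offset":[0.01,0,-0.126],"dr":[0,0,-28]},
  {"offset":[0.02,0,-0.126],"dr":[0,0,-35]},
  {"offset":[0.03,0,-0.126],"dr":[0,0,-42]},
  {"offset":[0.04,0,-0.126],"dr":[0,0,-49]},
  {"offset":[0.05,0,-0.126],"dr":[0,0,-56]},
  {"offset":[0.06,0,-0.126],"dr":[0,0,-63]},
  {"offset":[0.07,0,-0.126],"dr":[0,0,-70]},
  {"offset":[0.08,0,-0.126],"dr":[0,0,-77]},
  {"offset":[0.09,0,-0.126],"dr":[0,0,-84]},
  {"offset":[0.093,0,-0.126],"dr":[0,0,-90]},
  {"offset":[0.093,0,-0.126],"dr":[0,0,-90]},
  {"offset":[0.093,0,-0.126],"dr":[0,0,-90]},
], gripper=-1)

```text
time_s: 7.22
position: [0.5153, -0.1364, 0.1606]
tcp_rot: [[-0.015, 1.0, -0.0], [1.0, 0.015, 0.0], [0.0, -0.0, -1.0]]
force: [0.1, -0.4, -1.2]
opening: 0.981
grasp_force: 0.0
```

Call:
servo_tool([
  {"offset":[0,0,0.02],"dr":[0,0,0]},
  {"offset":[0,0,0.04],"dr":[0,0,0]},
  {"offset":[0,0,0.06],"dr":[0,0,0]},
  {"offset":[0,0,0.08],"dr":[0,0,0]},
  {"offset":[0,0,0.1],"dr":[0,0,0]},
  {"offset":[0,0,0.12],"dr":[0,0,0]},
  {"offset":[0,0,0.13],"dr":[0,0,0]},
  {"offset":[0,0,0.13],"dr":[0,0,0]},
])

```text
time_s: 7.88
position: [0.5135, -0.1358, 0.0288]
tcp_rot: [[-0.016, 1.0, -0.005], [1.0, 0.016, 0.002], [0.002, -0.005, -1.0]]
force: [-0.1, -0.4, -0.5]
opening: 1.001
grasp_force: 0.0
```

Call:
servo_tool([
  {"offset":[0,0,0],"dr":[0,0,0]},
  {"offset":[0,0,0],"dr":[0,0,0]},
  {"offset":[0,0,0],"dr":[0,0,0]},
  {"offset":[0,0,0],"dr":[0,0,0]},
  {"offset":[0,0,0],"dr":[0,0,0]},
  {"offset":[0,0,0],"dr":[0,0,0]},
  {"offset":[0,0,0],"dr":[0,0,0]},
  {"offset":[0,0,0],"dr":[0,0,0]},
  {"offset":[0,0,0],"dr":[0,0,0]},
  {"offset":[0,0,0],"dr":[0,0,0]},
], gripper=1)

```text
time_s: 8.72
position: [0.5154, -0.1366, 0.0307]
tcp_rot: [[-0.017, 1.0, -0.0], [1.0, 0.017, 0.0], [0.0, -0.0, -1.0]]
force: [-0.2, 0.3, -0.3]
opening: 0.325
grasp_force: 0.0
```

Call:
servo_tool([
  {"offset":[0,0,0],"dr":[0,0,0]},
  {"offset":[0,0,0],"dr":[0,0,0]},
  {"offset":[0,0,0],"dr":[0,0,0]},
  {"offset":[0,0,0],"dr":[0,0,0]},
  {"offset":[0,0,0],"dr":[0,0,0]},
])

```text
time_s: 9.13
position: [0.5155, -0.1366, 0.0307]
tcp_rot: [[-0.017, 1.0, -0.0], [1.0, 0.017, 0.0], [0.0, -0.0, -1.0]]
force: [-0.2, -0.9, -0.7]
opening: 0.016
grasp_force: 0.0
```

```bash
python3 - <<'E'
from h import *; import pickle
c=cap('top'); s=cap('scene'); w=cap('wrist'); pickle.dump((w,c,s),open('c4.pkl','wb'))
im=np.zeros((600,800,3),np.uint8)
im[:300,:480]=cv2.resize(w['color'],(480,300),interpolation=cv2.INTER_AREA)
im[300:,:400]=cv2.resize(c['color'][130:310,200:440],(400,300),interpolation=cv2.INTER_CUBIC)
im[300:,400:]=cv2.resize(s['color'][140:260,300:460],(400,300),interpolation=cv2.INTER_CUBIC)
cv2.imwrite('pics/z4.png',im[:,:,::-1])
print(proj(s,[.5155,-.1366,.0307]),proj(w,[.5155,-.1366,.0307]))
E
```

```text
[358.28360891 187.30147782] [318.86151764 230.14951271]
```

View pics/z4.png

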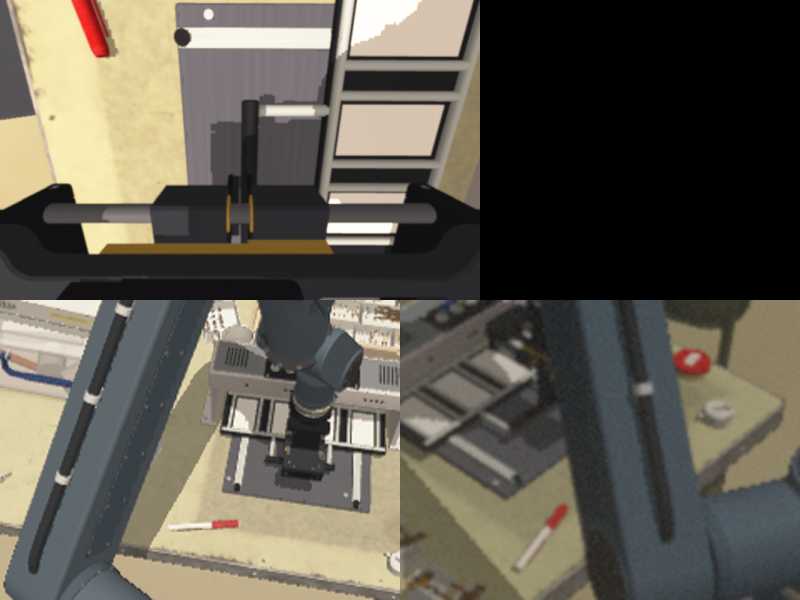

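The wrist view shows the closed fingertips at (320,237) and the bar running up from behind them at about (333,140), so the fingers shut on nothing. I'll compare the handle position across independent cameras.

```bash
python3 - <<'E'
from h import *; import pickle
w1,c1,s1=pickle.load(open('c1.pkl','rb')); w,c,s=pickle.load(open('c4.pkl','rb'))
for z in (.03,.05,.057): print(z,'top handle L,R',ray(c1,250+185*.6,130+161*.6,z).round(3),ray(c1,250+250*.6,130+166*.6,z).round(3),'w4 bar end',ray(w,333,137,z).round(3))
for x in ([.5155,-.1366,.0307],[.5155,-.1271,.057],[.5155,-.1271,.031],[.5155,-.1271,.10]): print(x,proj(w,x).round(1))
cv2.imwrite('pics/w4.png',cv2.resize(w['color'][120:320,240:400,::-1],(480,600),interpolation=cv2.INTER_CUBIC))
st=bot.read_state(); print({k:np.round(st[k],3).tolist() for k in ('force','position','joint_positions','opening')})
E
```

```text
0.03 top handle L,R [ 0.527 -0.075  0.03 ] [ 0.539 -0.208  0.03 ] w4 bar end [ 0.524 -0.07   0.03 ]
0.05 top handle L,R [ 0.513 -0.075  0.05 ] [ 0.525 -0.206  0.05 ] w4 bar end [ 0.523 -0.069  0.05 ]
0.057 top handle L,R [ 0.508 -0.075  0.057] [ 0.52  -0.205  0.057] w4 bar end [ 0.523 -0.068  0.057]
[0.5155, -0.1366, 0.0307] [318.9 230.1]
[0.5155, -0.1271, 0.057] [319.1 232.3]
[0.5155, -0.1271, 0.031] [319.1 218. ]
[0.5155, -0.1271, 0.1] [319.1 267.3]
{'force': [-0.249, 0.508, -0.108], 'position': [0.515, -0.137, 0.031], 'joint_positions': [-26.858, 37.495, 102.614, 0.001, 39.894, -27.85], 'opening': 0.001}
```

View pics/w4.png

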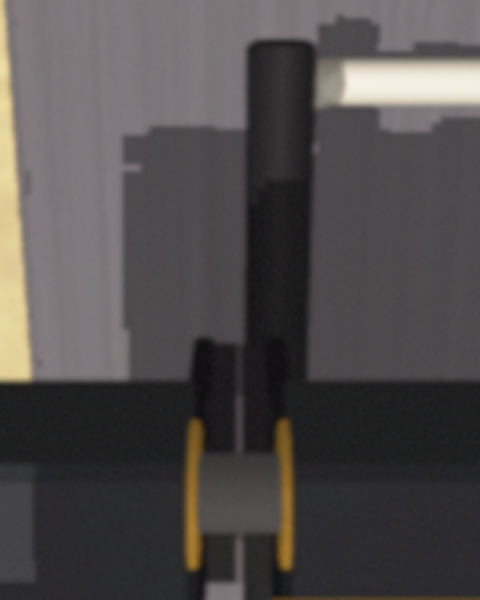

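```bash
python3 - <<'E'
from h import *; import pickle
w1,c1,s1=pickle.load(open('c1.pkl','rb'))
p=np.array([.422,-.1539,.3114]);R=np.array([[.004,1,0],[1,-.004,0],[0,0,-1.]])
print(np.round(w1['camera_matrix'],1).tolist())
for x in (.0095,0,-.0095):
  for d in (0,.0187,.03,.045): print(x,d,[proj(w1,p+R@np.array([x,y,-d])).round(0).tolist() for y in (-.0435,.0435,-.0585,.0585)])
im=w1['color'][215:315,150:500,::-1]
cv2.imwrite('pics/w1f.png',cv2.resize(im,(800,229),interpolation=cv2.INTER_CUBIC))
E
```

```text
[[285.4, 0.0, 319.3], [0.0, 285.4, 201.4], [0.0, 0.0, 1.0]]
0.0095 0 [[258.0, 218.0], [379.0, 218.0], [237.0, 218.0], [400.0, 218.0]]
0.0095 0.0187 [[252.0, 228.0], [385.0, 228.0], [229.0, 228.0], [408.0, 228.0]]
0.0095 0.03 [[248.0, 235.0], [389.0, 235.0], [224.0, 235.0], [414.0, 235.0]]
0.0095 0.045 [[242.0, 246.0], [395.0, 245.0], [215.0, 246.0], [422.0, 245.0]]
0 0 [[259.0, 230.0], [379.0, 230.0], [238.0, 230.0], [399.0, 230.0]]
0 0.0187 [[253.0, 241.0], [384.0, 241.0], [231.0, 241.0], [407.0, 241.0]]
0 0.03 [[249.0, 249.0], [388.0, 249.0], [225.0, 249.0], [412.0, 249.0]]
0 0.045 [[243.0, 261.0], [394.0, 260.0], [217.0, 261.0], [420.0, 260.0]]
-0.0095 0 [[260.0, 242.0], [378.0, 242.0], [239.0, 242.0], [398.0, 242.0]]
-0.0095 0.0187 [[254.0, 254.0], [383.0, 254.0], [232.0, 254.0], [406.0, 254.0]]
-0.0095 0.03 [[250.0, 262.0], [387.0, 262.0], [227.0, 262.0], [411.0, 262.0]]
-0.0095 0.045 [[244.0, 275.0], [393.0, 275.0], [219.0, 275.0], [419.0, 275.0]]
```

View pics/w1f.png

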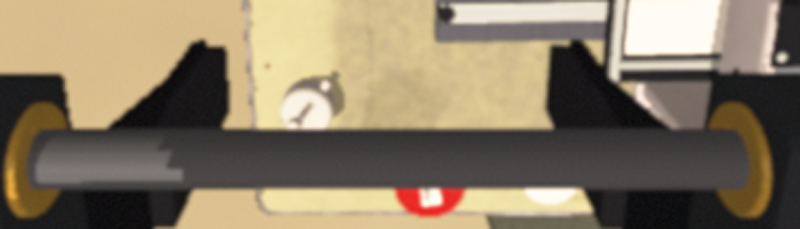

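The tip outline in the wrist view fits points 30 mm behind the reported TCP, and both empty passes at the bar agree with that. So the real fingertips are about 30 mm above the reported TCP, and I'll correct for it: the grip at the bar needs a reported z of about 0.002.

Call:
servo_tool([
  {"offset":[0,0,-0.02],"dr":[0,0,0]},
  {"offset":[0,0,-0.02],"dr":[0,0,0]},
  {"offset":[0,0,-0.02],"dr":[0,0,0]},
  {"offset":[0,0,-0.02],"dr":[0,0,0]},
  {"offset":[0,0,-0.02],"dr":[0,0,0]},
  {"offset":[0,0,-0.02],"dr":[0,0,0]},
  {"offset":[0,0,-0.02],"dr":[0,0,0]},
  {"offset":[0,0,-0.02],"dr":[0,0,0]},
  {"offset":[0,0,-0.02],"dr":[0,0,0]},
  {"offset":[0,0,-0.02],"dr":[0,0,0]},
  {"offset":[0,0,-0.01],"dr":[0,0,0]},
  {"offset":[0,0,0],"dr":[0,0,0]},
  {"offset":[0,0,0.01],"dr":[0,0,0]},
  {"offset":[0,0,0.02],"dr":[0,0,0]},
  {"offset":[0,0,0.028],"dr":[0,0,0]},
  {"offset":[0,0,0.028],"dr":[0,0,0]},
], gripper=-1)

```text
time_s: 10.62
position: [0.514, -0.1359, 0.0005]
tcp_rot: [[-0.017, 1.0, -0.004], [1.0, 0.017, 0.002], [0.002, -0.004, -1.0]]
force: [-0.3, -0.4, -0.2]
opening: 0.991
grasp_force: 0.0
```

Call:
servo_tool([
  {"offset":[0,0,0],"dr":[0,0,0]},
  {"offset":[0,0,0],"dr":[0,0,0]},
  {"offset":[0,0,0],"dr":[0,0,0]},
  {"offset":[0,0,0],"dr":[0,0,0]},
  {"offset":[0,0,0],"dr":[0,0,0]},
  {"offset":[0,0,0],"dr":[0,0,0]},
  {"offset":[0,0,0],"dr":[0,0,0]},
  {"offset":[0,0,0],"dr":[0,0,0]},
  {"offset":[0,0,0],"dr":[0,0,0]},
  {"offset":[0,0,0],"dr":[0,0,0]},
  {"offset":[0,0,0],"dr":[0,0,0]},
  {"offset":[0,0,0],"dr":[0,0,0]},
  {"offset":[0,0,0],"dr":[0,0,0]},
  {"offset":[0,0,0],"dr":[0,0,0]},
  {"offset":[0,0,0],"dr":[0,0,0]},
], gripper=1)

```text
time_s: 11.87
position: [0.5159, -0.1367, 0.0029]
tcp_rot: [[-0.017, 1.0, 0.001], [1.0, 0.017, -0.0], [-0.0, 0.001, -1.0]]
force: [2.8, 0.9, -1.5]
opening: 0.151
grasp_force: 30.0
```

Grip confirmed (about 13 mm, 30 N). Now I'll pull gently.

Call:
servo_tool([
  {"offset":[0,-0.002,0],"dr":[0,0,0]},
  {"offset":[0,-0.005,0],"dr":[0,0,0]},
  {"offset":[0,-0.01,0],"dr":[0,0,0]},
  {"offset":[0,-0.015,0],"dr":[0,0,0]},
  {"offset":[0,-0.02,0],"dr":[0,0,0]},
  {"offset":[0,-0.025,0],"dr":[0,0,0]},
  {"offset":[0,-0.03,0],"dr":[0,0,0]},
  {"offset":[0,-0.035,0],"dr":[0,0,0]},
  {"offset":[0,-0.04,0],"dr":[0,0,0]},
  {"offset":[0,-0.045,0],"dr":[0,0,0]},
  {"offset":[0,-0.05,0],"dr":[0,0,0]},
  {"offset":[0,-0.055,0],"dr":[0,0,0]},
  {"offset":[0,-0.06,0],"dr":[0,0,0]},
  {"offset":[0,-0.065,0],"dr":[0,0,0]},
  {"offset":[0,-0.07,0],"dr":[0,0,0]},
  {"offset":[0,-0.075,0],"dr":[0,0,0]},
  {"offset":[0,-0.08,0],"dr":[0,0,0]},
  {"offset":[0,-0.084,0],"dr":[0,0,0]},
  {"offset":[0,-0.088,0],"dr":[0,0,0]},
  {"offset":[0,-0.09,0],"dr":[0,0,0]},
])

```text
time_s: 13.53
position: [0.4245, -0.1379, 0.0028]
tcp_rot: [[-0.017, 1.0, -0.001], [1.0, 0.017, 0.001], [0.001, -0.001, -1.0]]
force: [2.5, 3.3, 2.7]
opening: 0.152
grasp_force: 30.0
```

Call:
servo_tool([
  {"offset":[0,-0.003,0],"dr":[0,0,0]},
  {"offset":[0,-0.006,0],"dr":[0,0,0]},
  {"offset":[0,-0.009,0],"dr":[0,0,0]},
  {"offset":[0,-0.012,0],"dr":[0,0,0]},
  {"offset":[0,-0.015,0],"dr":[0,0,0]},
  {"offset":[0,-0.018,0],"dr":[0,0,0]},
])

```text
time_s: 14.03
position: [0.4069, -0.1381, 0.0028]
tcp_rot: [[-0.017, 1.0, -0.001], [1.0, 0.017, 0.0], [0.001, -0.001, -1.0]]
force: [3.0, 3.8, 3.1]
opening: 0.147
grasp_force: 30.0
```

Call:
servo_tool([
  {"offset":[0,-0.002,0],"dr":[0,0,0]},
  {"offset":[0,-0.004,0],"dr":[0,0,0]},
  {"offset":[0,-0.006,0],"dr":[0,0,0]},
  {"offset":[0,-0.008,0],"dr":[0,0,0]},
])

```text
time_s: 14.37
position: [0.4029, -0.1386, 0.0028]
tcp_rot: [[-0.014, 1.0, 0.007], [1.0, 0.014, -0.001], [-0.001, 0.007, -1.0]]
force: [22.8, 20.3, -2.8]
opening: 0.152
grasp_force: 30.0
```

Call:
servo_tool([
  {"offset":[0,0.004,0],"dr":[0,0,0]},
  {"offset":[0,0.004,0],"dr":[0,0,0]},
  {"offset":[0,0.004,0],"dr":[0,0,0]},
  {"offset":[0,0.004,0],"dr":[0,0,0]},
  {"offset":[0,0.004,-0.03],"dr":[0,0,0]},
  {"offset":[0,0.004,-0.07],"dr":[0,0,0]},
  {"offset":[0,0.01,-0.11],"dr":[0,0,0]},
  {"offset":[0.03,0.02,-0.14],"dr":[0,0,0]},
  {"offset":[0.06,0.03,-0.16],"dr":[0,0,0]},
  {"offset":[0.1,0.03,-0.17],"dr":[0,0,0]},
  {"offset":[0.14,0.03,-0.19],"dr":[0,0,0]},
  {"offset":[0.17,0.03,-0.21],"dr":[0,0,0]},
  {"offset":[0.21,0.03,-0.23],"dr":[0,0,0]},
  {"offset":[0.24,0.03,-0.25],"dr":[0,0,0]},
  {"offset":[0.27,0.03,-0.28],"dr":[0,0,0]},
  {"offset":[0.29,0.03,-0.3],"dr":[0,0,0]},
  {"offset":[0.29,0.03,-0.3],"dr":[0,0,0]},
  {"offset":[0.29,0.03,-0.3],"dr":[0,0,0]},
], gripper=-1)

```text
time_s: 15.87
position: [0.4242, 0.1521, 0.3032]
tcp_rot: [[-0.02, 1.0, 0.001], [1.0, 0.02, -0.001], [-0.001, 0.001, -1.0]]
force: [0.1, 0.5, -0.4]
opening: 0.996
grasp_force: 0.0
```

```bash
python3 - <<'E'
from h import *; import pickle
c=cap('top'); s=cap('scene'); w=cap('wrist'); pickle.dump((w,c,s),open('c5.pkl','wb'))
im=np.zeros((600,800,3),np.uint8)
im[:320,:480]=cv2.resize(w['color'][:267,120:520],(480,320),interpolation=cv2.INTER_CUBIC)
im[:300,480:]=cv2.resize(c['color'][130:330,280:493],(320,300),interpolation=cv2.INTER_AREA)
im[320:,:500]=cv2.resize(s['color'][120:260,300:550],(500,280),interpolation=cv2.INTER_CUBIC)
cv2.imwrite('pics/z5.png',im[:,:,::-1])
E
```

```text
(no output)
```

View pics/z5.png

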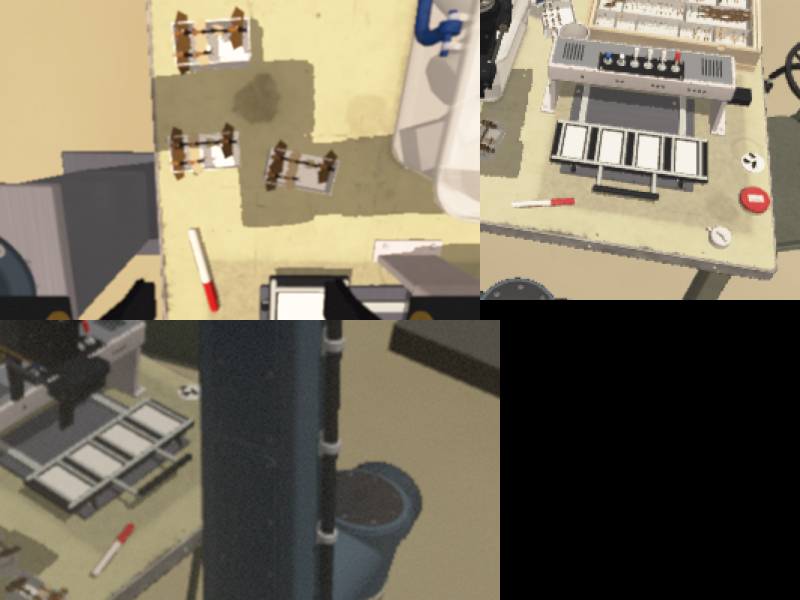

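The stage is fully out, with four empty bays, and just three trays wait within reach (wrist crop: (210,40), (205,152), (303,168)). Each has its length roughly along world x. I'll measure them by low-saturation masks.

```bash
cat >> h.py <<'E'
def trays(c,rois,zr=.04,smax=60,save=None):
    hsv=cv2.cvtColor(c['color'],cv2.COLOR_RGB2HSV); res=[]
    for (u0,v0,u1,v1) in rois:
        m=np.zeros(hsv.shape[:2],np.uint8); m[v0:v1,u0:u1]=((hsv[v0:v1,u0:u1,1]<smax)&(hsv[v0:v1,u0:u1,2]>70))*255
        m=cv2.morphologyEx(m,cv2.MORPH_CLOSE,np.ones((9,9)))
        m=cv2.morphologyEx(m,cv2.MORPH_OPEN,np.ones((5,5)))
        cs=cv2.findContours(m,cv2.RETR_EXTERNAL,cv2.CHAIN_APPROX_NONE)[0]
        if not cs: continue
        k=max(cs,key=cv2.contourArea)
        P=np.array([ray(c,u,v,zr)[:2] for u,v in k[:,0]])
        r=cv2.minAreaRect((P*1000).astype(np.float32)); (x,y),(a,b),t=r
        if a<b: a,b,t=b,a,t+90
        t=(t+90)%180-90
        res.append((round(x,1),round(y,1),round(a,1),round(b,1),round(t,1),cv2.contourArea(k))); print(res[-1])
    return res
E
python3 - <<'E'
from h import *; import pickle
w,c,s=pickle.load(open('c5.pkl','rb'))
hsv=cv2.cvtColor(w['color'],cv2.COLOR_RGB2HSV)
g=lambda u,v: hsv[int(v/1.2),int(120+u/1.2)].tolist()
print('bench',g(300,60),g(165,110),'shadow',g(200,90),g(320,210),'wall',g(210,65),g(205,50),g(205,170),g(300,188),g(240,60))
R=[(int(120+a/1.2),int(b/1.2),int(120+d/1.2),int(e/1.2)) for a,b,d,e in [(158,0,270,80),(158,118,252,185),(255,135,345,200)]]
for sm in (40,55,70): trays(w,R,.04,sm)
print('cam',-np.array(w['R']).T@np.array(w['t']))
E
```

```text
bench [21, 88, 192] [21, 87, 155] shadow [21, 87, 158] [22, 89, 158] wall [13, 35, 154] [18, 97, 229] [21, 48, 236] [15, 40, 154] [17, 28, 238]
(406.8, 328.0, 48.2, 33.1, 1.3, 642.5)
(395.8, 212.0, 47.9, 41.8, 0.9, 488.5)
(521.0, 178.8, 45.6, 24.6, -10.8, 257.0)
(396.2, 335.7, 72.0, 53.8, 1.4, 1259.0)
(385.8, 213.0, 71.6, 44.8, 3.3, 918.5)
(510.8, 188.7, 73.7, 44.6, -10.3, 924.0)
(396.4, 335.6, 74.6, 54.0, 0.9, 1616.0)
(369.6, 211.9, 106.6, 47.8, 3.5, 1623.0)
(501.5, 190.4, 95.1, 47.0, -10.3, 1668.5)
cam [0.4227148  0.23134343 0.49368212]
```

Call:
servo_tool([
  {"offset":[0.02,-0.003,0.02],"dr":[0,0,7]},
  {"offset":[0.04,-0.006,0.03],"dr":[0,0,14]},
  {"offset":[0.06,-0.009,0.04],"dr":[0,0,21]},
  {"offset":[0.08,-0.012,0.05],"dr":[0,0,28]},
  {"offset":[0.1,-0.015,0.06],"dr":[0,0,35]},
  {"offset":[0.12,-0.02,0.07],"dr":[0,0,42]},
  {"offset":[0.14,-0.025,0.09],"dr":[0,0,49]},
  {"offset":[0.16,-0.03,0.1],"dr":[0,0,56]},
  {"offset":[0.18,-0.034,0.11],"dr":[0,0,63]},
  {"offset":[0.184,-0.034,0.12],"dr":[0,0,70]},
  {"offset":[0.184,-0.034,0.13],"dr":[0,0,77]},
  {"offset":[0.184,-0.034,0.14],"dr":[0,0,84]},
  {"offset":[0.184,-0.034,0.15],"dr":[0,0,90]},
  {"offset":[0.184,-0.034,0.15],"dr":[0,0,90]},
  {"offset":[0.184,-0.034,0.15],"dr":[0,0,90]},
])

```text
time_s: 17.27
position: [0.3867, 0.3336, 0.1513]
tcp_rot: [[1.0, 0.018, -0.004], [0.018, -1.0, -0.002], [-0.004, 0.002, -1.0]]
force: [-0.2, -0.4, -0.2]
opening: 0.997
grasp_force: 0.0
```

```bash
python3 - <<'E'
from h import *; import pickle
w=cap('wrist','w6.png'); pickle.dump(w,open('w6.pkl','wb'))
# expected tray corners at rim
for x in (-.0455,.0455): print([proj(w,[.388+x,.335+y,.04]).round(0).tolist() for y in (.023,-.023)])
h=cv2.cvtColor(w['color'],cv2.COLOR_RGB2HSV)
for v in range(110,260,10): print(v,''.join('w' if (p[1]<60 and p[2]>110) else 'b' if p[2]<100 else '.' if 75<p[1]<105 else 'o' for p in h[v,220:420:3]))
E
```

```text
[[297.0, 228.0], [338.0, 228.0]]
[[297.0, 147.0], [341.0, 148.0]]
110 ...................................................................
120 ...................................................................
130 ...................................................................
140 ...................................................................
150 ........................wwwwwwwwwwwwwwo............................
160 ......................bb.bbbbbbbbowwwwo.....................wwwwwww
170 ........................oowoowbbowwwwww.....................wooooob
180 .........................ww.bowwwwwwwww.....................w.owooo
190 .........................wwwbwwwwwwwwww.....................wwwwwob
200 ............................bb.....b........................wwwwwow
210 .........................owwo.wwwwwwwww.....................ww....b
220 .......................obb.bbbbbbbbbbbbobb..................wwwwwo.
230 ...........................oooo.............................oo..ooo
240 ooobbbbbbb.....o.oo......................................bbbbbbbwoo
250 .bbbbbbbbb....................................bwwwbbbbbbbbbbbbbbbbb
```

View pics/w6.png

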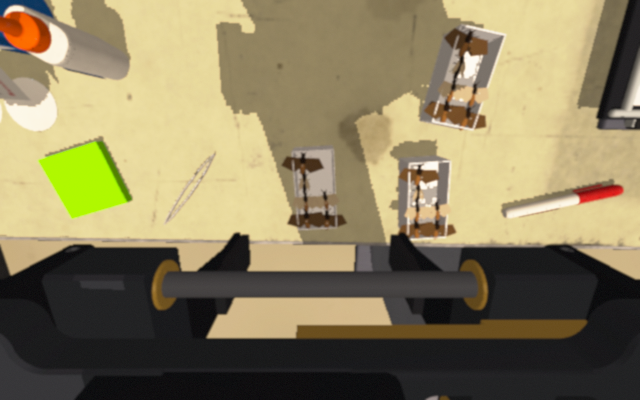

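The view shows tray 1 with rim corners at about (292,150), (334,149), (340,228), (298,228), tray 2 at (401,160)–(446,238) and tray 3 rotated at (465,78). I'll refine tray 1 with edge profiles.

```bash
cat >> h.py <<'E'
def rim(c,pts,zr=.04):
    """pts: 4 approx rim corners (FL far-left, FR, NR, NL); refine each side as the outermost bright/low-sat edge, fit lines -> centre, yaw"""
    h=cv2.cvtColor(c['color'],cv2.COLOR_RGB2HSV).astype(float); s=cv2.GaussianBlur(h[:,:,1],(0,0),.7)
    P=np.array(pts,float); cen=P.mean(0); L=[]
    for i in range(4):
        a,b=P[i],P[(i+1)%4]; d=(b-a)/np.linalg.norm(b-a); n=np.array([d[1],-d[0]]); 
        if n@(a-cen)<0: n=-n
        q=[]
        for f in np.linspace(.1,.9,33):
            o=a+f*(b-a); k=np.arange(-5,6.01,.25); l=o+k[:,None]*n
            pr=cv2.remap(s.astype(np.float32),l[:,0:1].astype(np.float32),l[:,1:2].astype(np.float32),cv2.INTER_LINEAR).ravel()
            out=pr[-6:].mean(); lo=pr.min()
            if out-lo<15 or pr.max()>out+25: continue
            j=np.where(pr<(out+lo)/2)[0][-1]; q.append(o+k[j]*n)
        if len(q)>3:
            w=np.array([ray(c,u,v,zr)[:2] for u,v in q]); vx,vy,x0,y0=cv2.fitLine(w.astype(np.float32),cv2.DIST_HUBER,0,.001,.001).ravel()
            L.append((np.array([x0,y0]),np.array([vx,vy]),len(q)))
        else: L.append(None)
    names=['far','right','near','left']
    for nme,l in zip(names,L):
        print(nme, None if l is None else (l[0].round(4).tolist(), round(float(np.degrees(np.arctan2(l[1][1],l[1][0]))),1), l[2]))
    return L
E
python3 - <<'E'
from h import *; import pickle
w=pickle.load(open('w6.pkl','rb'))
print('t1');rim(w,[(292,150),(334,149),(340,228),(298,228)])
for u,v in [(292,150),(334,149),(340,228),(298,228)]: print(ray(w,u,v,.04).round(4))
print('t2');rim(w,[(401,160),(450,160),(446,238),(400,238)])
for u,v in [(401,160),(450,160),(446,238),(400,238)]: print(ray(w,u,v,.04).round(4))
print('t3');rim(w,[(457,26),(506,34),(472,130),(423,120)])
for u,v in [(457,26),(506,34),(472,130),(423,120)]: print(ray(w,u,v,.04).round(4))
E
```

```text
t1
far ([0.4350999891757965, 0.34290000796318054], -86.3, 33)
right ([0.4034000039100647, 0.3172000050544739], 4.2, 24)
near None
left ([0.3928000032901764, 0.3619999885559082], 3.9, 28)
[0.4307 0.3632 0.04  ]
[0.4325 0.3189 0.04  ]
[0.3431 0.3092 0.04  ]
[0.3423 0.3573 0.04  ]
t2
far ([0.42590001225471497, 0.22439999878406525], -89.3, 33)
right ([0.3779999911785126, 0.18960000574588776], 5.3, 28)
near None
left ([0.37529999017715454, 0.2451000064611435], 5.4, 24)
[0.4221 0.2472 0.04  ]
[0.423  0.1949 0.04  ]
[0.3326 0.1859 0.04  ]
[0.3317 0.2392 0.04  ]
t3
far ([0.5473999977111816, 0.18379999697208405], 79.9, 32)
right ([0.5105999708175659, 0.16539999842643738], -9.8, 27)
near ([0.46000000834465027, 0.21549999713897705], 80.4, 13)
left ([0.5073000192642212, 0.21979999542236328], -21.6, 5)
[0.5485 0.2074 0.04  ]
[0.5426 0.16   0.04  ]
[0.4543 0.1769 0.04  ]
[0.4634 0.2288 0.04  ]
```

```bash
python3 - <<'E'
from h import *
plan((.388,.3385,.06,-86),(.388,.3385,-.018,-86))
E
```

```text
off [0.001, -0.0045, 0.092] dr [0.06, 0.11, -2.96] dist 0.092
off [0.0012, -0.0046, 0.17] dr [0.06, 0.11, -2.96] dist 0.17
```

Call:
servo_tool([
  {"offset":[0.001,-0.0045,0.02],"dr":[0,0,-3]},
  {"offset":[0.001,-0.0045,0.05],"dr":[0,0,-3]},
  {"offset":[0.001,-0.0045,0.08],"dr":[0,0,-3]},
  {"offset":[0.001,-0.0045,0.1],"dr":[0,0,-3]},
  {"offset":[0.001,-0.0045,0.12],"dr":[0,0,-3]},
  {"offset":[0.001,-0.0045,0.135],"dr":[0,0,-3]},
  {"offset":[0.001,-0.0045,0.15],"dr":[0,0,-3]},
  {"offset":[0.001,-0.0045,0.16],"dr":[0,0,-3]},
  {"offset":[0.001,-0.0045,0.17],"dr":[0,0,-3]},
  {"offset":[0.001,-0.0045,0.17],"dr":[0,0,-3]},
  {"offset":[0.001,-0.0045,0.17],"dr":[0,0,-3]},
])

```text
time_s: 18.23
position: [0.3884, 0.3397, -0.0173]
tcp_rot: [[0.998, 0.07, -0.0], [0.07, -0.998, -0.0], [-0.0, 0.0, -1.0]]
force: [0.0, 0.7, -0.1]
opening: 1.0
grasp_force: 0.0
```

Call:
servo_tool([
  {"offset":[0,0,0],"dr":[0,0,0]},
  {"offset":[0,0,0],"dr":[0,0,0]},
  {"offset":[0,0,0],"dr":[0,0,0]},
  {"offset":[0,0,0],"dr":[0,0,0]},
  {"offset":[0,0,0],"dr":[0,0,0]},
  {"offset":[0,0,0],"dr":[0,0,0]},
  {"offset":[0,0,0],"dr":[0,0,0]},
  {"offset":[0,0,0],"dr":[0,0,0]},
  {"offset":[0,0,0],"dr":[0,0,0]},
  {"offset":[0,0,0],"dr":[0,0,0]},
], gripper=1)

```text
time_s: 19.07
position: [0.3882, 0.3398, -0.0172]
tcp_rot: [[0.998, 0.07, 0.0], [0.07, -0.998, -0.0], [0.0, 0.0, -1.0]]
force: [0.1, -0.3, 2.2]
opening: 0.522
grasp_force: 30.0
```

Call:
servo_tool([
  {"offset":[0,0,-0.005],"dr":[0,0,0]},
  {"offset":[0,0,-0.015],"dr":[0,0,0]},
  {"offset":[0,0,-0.03],"dr":[0,0,0]},
  {"offset":[0,0,-0.05],"dr":[0,0,0]},
  {"offset":[0,0,-0.075],"dr":[0,0,0]},
  {"offset":[0,0,-0.1],"dr":[0,0,0]},
  {"offset":[0,0,-0.125],"dr":[0,0,0]},
  {"offset":[0,0,-0.14],"dr":[0,0,0]},
  {"offset":[0,0,-0.15],"dr":[0,0,0]},
  {"offset":[0,0,-0.15],"dr":[0,0,0]},
])

```text
time_s: 19.9
position: [0.3895, 0.3406, 0.1354]
tcp_rot: [[0.998, 0.07, 0.005], [0.07, -0.998, 0.003], [0.005, -0.002, -1.0]]
force: [0.2, 0.3, -0.7]
opening: 0.523
grasp_force: 30.0
```

```bash
python3 - <<'E'
from h import *; import pickle
w=cap('wrist'); pickle.dump((w,bot.read_state()),open('w7.pkl','wb'))
_,c,s=pickle.load(open('c5.pkl','rb'))
# bays in top
hsv=cv2.cvtColor(c['color'],cv2.COLOR_RGB2HSV)
m=((hsv[:,:,1]<50)&(hsv[:,:,2]>175)).astype(np.uint8)*255; mm=np.zeros_like(m); mm[205:255,325:440]=m[205:255,325:440]
n,l,stt,cen=cv2.connectedComponentsWithStats(mm)
for i in range(1,n):
    if stt[i,4]>150:
        k=cv2.findContours((l==i).astype(np.uint8),0,1)[0][0]
        P=np.array([ray(c,u,v,.034)[:2]*1000 for u,v in k[:,0]],np.float32); print('bay',[np.round(t,1) for t in cv2.minAreaRect(P)],stt[i,4])
im=np.zeros((600,800,3),np.uint8)
im[:,:]=cv2.resize(w['color'][60:300,160:480],(800,600),interpolation=cv2.INTER_CUBIC)
cv2.imwrite('pics/z7.png',im[:,:,::-1])
E
```

```text
bay [array([ 529.1, -138.3]), array([205.3, 355.1]), np.float64(10.5)] 1941
```

View pics/z7.png

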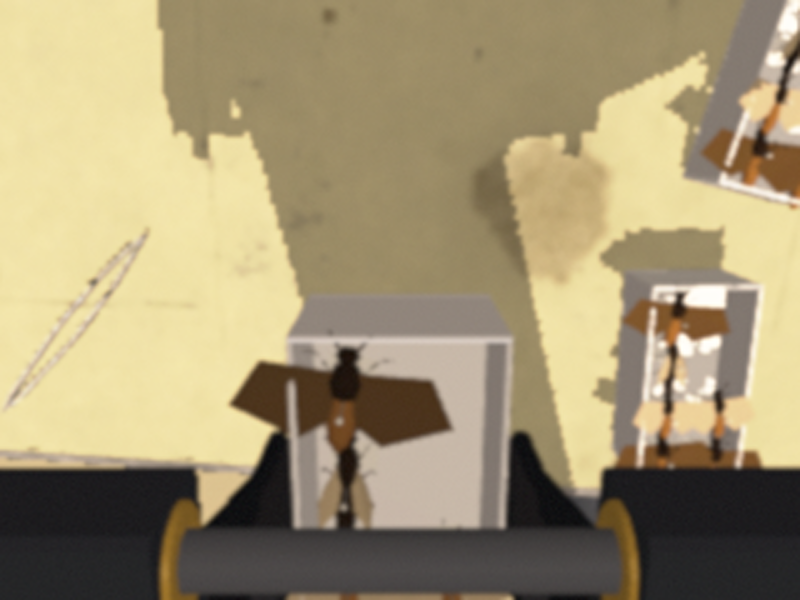

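The held tray's far rim corners are at full-res (275.2,196) and (364.4,196), and its bottom far edge is at (281,178.6)–(357,178.4).

```bash
cat >> h.py <<'E'
def held(w,s,L,R_,zt):
    """rim corner pixels of held tray at tool-z = -zt -> tool-frame xy"""
    R=np.array(s['tcp_rot']);p=np.array(s['position']); o=[]
    for u,v in (L,R_):
        K=np.array(w['camera_matrix']);C=-np.array(w['R']).T@np.array(w['t']); d=np.array(w['R']).T@np.linalg.inv(K)@np.array([u,v,1.])
        c=R.T@(C-p); e=R.T@d; o.append((c+e*((-zt-c[2])/e[2]))*1000)
    print('zt',zt,o[0].round(1)[:2],o[1].round(1)[:2],'w',round(float(np.linalg.norm(o[0]-o[1])),1))
E
python3 - <<'E'
from h import *; import pickle
w,s=pickle.load(open('w7.pkl','rb'))
for zt in (.050,.054,.058,.062): held(w,s,(275.2,196),(364.4,196),zt)
for zt in (.010,.014,.018,.022): held(w,s,(281,178.6),(357,178.4),zt)
# bays by manual thresholds per row in top view
_,c,_=pickle.load(open('c5.pkl','rb'))
g=cv2.cvtColor(c['color'],cv2.COLOR_RGB2GRAY)
for v in (222,230,238): print(v,g[v,322:440].tolist())
E
```

```text
zt 0.05 [ 40.5 -23.9] [40.4 22.9] w 46.8
zt 0.054 [ 41.6 -23.2] [41.5 22.2] w 45.5
zt 0.058 [ 42.7 -22.6] [42.6 21.6] w 44.2
zt 0.062 [ 43.8 -22. ] [43.8 20.9] w 42.9
zt 0.01 [ 41.2 -26. ] [41.2 24. ] w 50.0
zt 0.014 [ 42.  -25.4] [42.1 23.5] w 48.9
zt 0.018 [ 42.9 -24.9] [43.  22.9] w 47.8
zt 0.022 [ 43.7 -24.3] [43.8 22.4] w 46.7
222 [214, 212, 210, 208, 199, 187, 174, 79, 45, 43, 45, 198, 218, 100, 211, 242, 243, 243, 243, 243, 243, 243, 243, 243, 243, 243, 243, 223, 98, 201, 218, 95, 43, 43, 45, 52, 200, 220, 96, 222, 242, 243, 243, 243, 243, 243, 243, 243, 243, 243, 243, 243, 173, 90, 207, 171, 74, 45, 44, 44, 73, 206, 216, 125, 240, 243, 243, 243, 243, 243, 243, 243, 243, 243, 243, 243, 243, 142, 103, 208, 170, 73, 44, 44, 44, 80, 207, 169, 89, 107, 110, 152, 162, 170, 182, 200, 208, 216, 218, 224, 217, 217, 227, 209, 204, 193, 196, 190, 203, 188, 188, 189, 186, 186, 187, 189, 190, 185]
230 [212, 208, 204, 198, 191, 119, 54, 43, 44, 96, 213, 158, 81, 240, 243, 243, 243, 243, 243, 243, 243, 243, 243, 243, 243, 243, 174, 102, 211, 166, 72, 44, 43, 44, 67, 208, 205, 88, 240, 243, 
[... 239 characters left out ...]
243, 243, 243, 243, 243, 243, 243, 243, 243, 243, 243, 243, 116, 108, 210, 168, 72, 43, 44, 107, 182, 189, 189, 186, 181, 185, 185, 188]
238 [208, 201, 193, 187, 187, 126, 124, 128, 94, 78, 76, 71, 49, 39, 40, 39, 38, 42, 40, 43, 43, 45, 51, 54, 68, 102, 114, 166, 168, 177, 197, 204, 215, 216, 224, 218, 218, 220, 190, 184, 197, 180, 167, 187, 216, 211, 235, 237, 237, 236, 215, 94, 190, 219, 101, 45, 44, 43, 42, 175, 219, 125, 158, 241, 243, 243, 243, 243, 243, 243, 243, 243, 243, 243, 243, 243, 141, 73, 202, 210, 90, 45, 44, 45, 51, 186, 219, 100, 240, 243, 243, 243, 243, 243, 243, 243, 243, 243, 243, 243, 243, 243, 117, 110, 210, 167, 72, 45, 45, 111, 182, 187, 182, 183, 183, 183, 186, 187]
```

Call:
servo_tool([
  {"offset":[0.004,0.012,0],"dr":[0,0,0]},
  {"offset":[0.011,0.036,0],"dr":[0,0,0.5]},
  {"offset":[0.02,0.064,0],"dr":[0,0,1]},
  {"offset":[0.03,0.093,0],"dr":[0,0,1]},
  {"offset":[0.039,0.122,0],"dr":[0,0,1.5]},
  {"offset":[0.048,0.151,0],"dr":[0,0,2]},
  {"offset":[0.057,0.18,0],"dr":[0,0,2]},
  {"offset":[0.066,0.209,0],"dr":[0,0,2.5]},
  {"offset":[0.075,0.237,0],"dr":[0,0,3]},
  {"offset":[0.085,0.266,0],"dr":[0,0,3]},
  {"offset":[0.094,0.295,0],"dr":[0,0,3]},
  {"offset":[0.103,0.324,0],"dr":[0,0,3]},
  {"offset":[0.11,0.346,0],"dr":[0,0,3]},
  {"offset":[0.1144,0.3596,0],"dr":[0,0,3]},
  {"offset":[0.1144,0.3596,0],"dr":[0,0,3]},
  {"offset":[0.1144,0.3596,0],"dr":[0,0,3]},
])

```text
time_s: 21.28
position: [0.5263, -0.0108, 0.1317]
tcp_rot: [[1.0, 0.016, -0.003], [0.016, -1.0, 0.001], [-0.003, -0.001, -1.0]]
force: [-1.0, -0.4, -0.1]
opening: 0.526
grasp_force: 30.0
```

```bash
cat >> h.py <<'E'
def bays(c,s=None,z=.034,lo=150):
    hsv=cv2.cvtColor(c['color'],cv2.COLOR_RGB2HSV)
    # expected bays
    out={}
    th=np.deg2rad(.95); X=np.array([np.cos(th),np.sin(th)]);Y=np.array([-X[1],X[0]]); C=np.array([.528,-.1375])
    for i in range(4):
        b=C+Y*(.1275-.085*i)
        poly=np.array([proj(c,[*(b+X*a*.050+Y*d*.029),z]) for a,d in ((1,1),(1,-1),(-1,-1),(-1,1))])
        m=np.zeros(hsv.shape[:2],np.uint8); cv2.fillPoly(m,[poly.astype(np.int32)],255)
        g=((hsv[:,:,1]<70)&(hsv[:,:,2]>lo)).astype(np.uint8)*m
        n,l,st,_=cv2.connectedComponentsWithStats(g)
        if n<2: print(i+1,'none'); continue
        j=1+np.argmax(st[1:,4]); k=cv2.findContours((l==j).astype(np.uint8),0,cv2.CHAIN_APPROX_NONE)[0][0]
        P=np.array([ray(c,u,v,z)[:2]*1000 for u,v in k[:,0]],np.float32); r=cv2.minAreaRect(P)
        print(i+1,'exp',(b*1000).round(1),'got',np.round(r[0],1),np.round(r[1],1),round(r[2],1),'poly v',poly[:,1].min().round(),poly[:,1].max().round())
E
python3 - <<'E'
from h import *; import pickle
w=cap('wrist'); s=bot.read_state(); pickle.dump((w,s),open('w8.pkl','wb')); print(np.round(s['position'],4),np.round(s['tcp_rot'][0],3),s['opening'],s['grasp_force'])
for lo in (110,150,190): bays(w,lo=lo)
h=cv2.cvtColor(w['color'],cv2.COLOR_RGB2HSV)
for v in (140,150,160,170,180): print(v,h[v,390:470:2,2].tolist())
_,c,_=pickle.load(open('c5.pkl','rb')); bays(c,lo=190)
E
```

```text
[ 0.5259 -0.01    0.1319] [ 1.     0.017 -0.003] 0.5237462138051079 30.00003792811185
1 exp [525.9 -10. ] got [526.4  -9.3] [100.4  59.5] 0.9 poly v 147.0 238.0
2 exp [527.3 -95. ] got [527.6 -93.9] [88.5 48.2] 0.7 poly v 146.0 238.0
3 exp [ 528.7 -180. ] got [ 528.9 -179.3] [100.5  58.9] 0.7 poly v 146.0 238.0
4 exp [ 530.1 -265. ] got [ 530.7 -264.2] [99.4 58.8] 0.6 poly v 146.0 238.0
1 exp [525.9 -10. ] got [557.7  -8.8] [45.5 26.8] 89.6 poly v 147.0 238.0
2 exp [527.3 -95. ] got [527.6 -93.8] [88.5 47.3] 0.7 poly v 146.0 238.0
3 exp [ 528.7 -180. ] got [ 528.9 -179.3] [100.5  58.9] 0.7 poly v 146.0 238.0
4 exp [ 530.1 -265. ] got [ 530.7 -264.2] [99.4 58.8] 0.6 poly v 146.0 238.0
1 exp [525.9 -10. ] got [497.1 -33.2] [13.  10.8] 2.3 poly v 147.0 238.0
2 exp [527.3 -95. ] got [527.7 -93.8] [86.4 46.3] 0.6 poly v 146.0 238.0
3 exp [ 528.7 -180. ] got [ 529.  -178.7] [86.3 46.2] 0.7 poly v 146.0 238.0
4 exp [ 530.1 -265. ] got [ 530.7 -264.7] [99.1 58.4] 0.9 poly v 146.0 238.0
140 [72, 70, 69, 69, 74, 75, 75, 75, 75, 75, 74, 75, 73, 73, 73, 72, 71, 72, 72, 72, 70, 70, 71, 71, 71, 71
[... 417 characters left out ...]
48, 248]
170 [249, 249, 249, 249, 248, 248, 248, 248, 248, 248, 248, 248, 248, 248, 248, 248, 242, 117, 43, 107, 166, 202, 200, 110, 34, 34, 36, 33, 34, 33, 54, 116, 170, 203, 194, 142, 243, 248, 248, 248]
180 [249, 249, 249, 249, 249, 249, 249, 249, 249, 248, 249, 248, 248, 248, 248, 248, 195, 47, 75, 144, 191, 208, 166, 48, 36, 35, 37, 38, 36, 39, 97, 155, 196, 203, 140, 232, 248, 248, 248, 248]
1 exp [525.9 -10. ] got [520.8  -5.9] [91.9 52.2] 0.5 poly v 211.0 236.0
2 exp [527.3 -95. ] got [523.3 -94.5] [89.8 45.4] 0.9 poly v 214.0 240.0
3 exp [ 528.7 -180. ] got [ 523.5 -179.6] [91.5 45.5] 0.9 poly v 218.0 244.0
4 exp [ 530.1 -265. ] got [ 524.7 -266.5] [91.6 49. ] 2.4 poly v 221.0 247.0
```

Call:
servo_tool([
  {"offset":[0.003,-0.001,0.01],"dr":[0,0,0]},
  {"offset":[0.003,-0.001,0.03],"dr":[0,0,0]},
  {"offset":[0.003,-0.001,0.05],"dr":[0,0,0]},
  {"offset":[0.003,-0.001,0.07],"dr":[0,0,0]},
  {"offset":[0.003,-0.001,0.085],"dr":[0,0,0]},
  {"offset":[0.003,-0.001,0.095],"dr":[0,0,0]},
  {"offset":[0.003,-0.001,0.1],"dr":[0,0,0]},
  {"offset":[0.003,-0.001,0.104],"dr":[0,0,0]},
  {"offset":[0.003,-0.001,0.104],"dr":[0,0,0]},
  {"offset":[0.003,-0.001,0.104],"dr":[0,0,0]},
])

```text
time_s: 22.17
position: [0.5308, -0.0098, 0.0291]
tcp_rot: [[1.0, 0.018, 0.001], [0.018, -1.0, -0.0], [0.001, 0.0, -1.0]]
force: [0.6, -0.1, -0.8]
opening: 0.52
grasp_force: 30.0
```

```bash
python3 - <<'E'
from h import *; import pickle
w=cap('wrist'); s=bot.read_state(); pickle.dump((w,s),open('w9.pkl','wb')); print(np.round(s['position'],4),np.round(s['tcp_rot'][0],3),s['opening'],s['grasp_force'],s['force'])
cv2.imwrite('pics/w9.png',cv2.resize(w['color'][90:270,200:440,::-1],(800,600),interpolation=cv2.INTER_CUBIC))
E
```

```text
[ 0.5309 -0.0099  0.0294] [1.    0.017 0.001] 0.52236037643499 29.999848580919206 [-0.09068982 -0.59013336 -0.4087326 ]
```

View pics/w9.png

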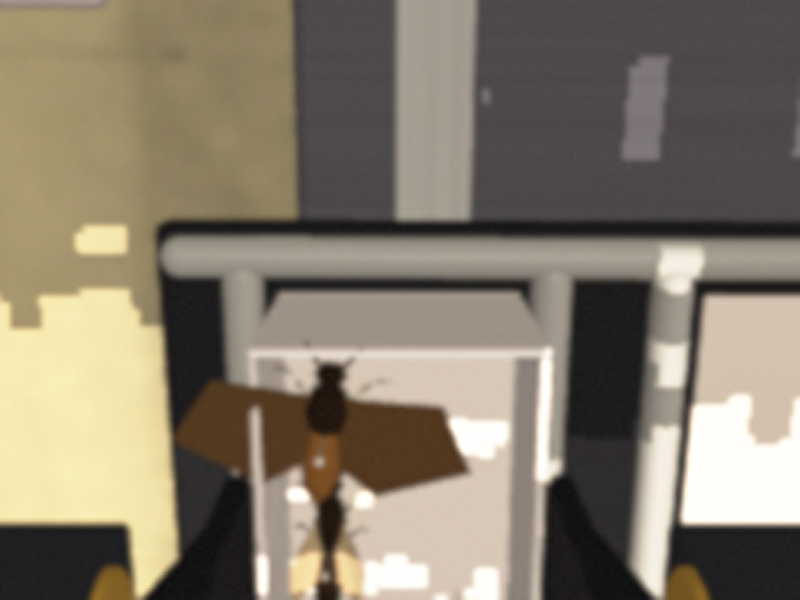

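The held tray sits between the bay's side rods (inner edges at crop u≈265 and 533, tray bottom edge 273–520), with the cross rod's inner edge at v≈280 and the tray's bottom edge at v≈291. Now I'll compute the gap.

```bash
python3 - <<'E'
from h import *; import pickle
w,s=pickle.load(open('w9.pkl','rb'))
k=.3; f=lambda u,v,z:(ray(w,200+u*k,90+v*k,z)*1000).round(1)[:2]
print('rod inner edge', f(400,280,.038), 'left inner',f(265,330,.038),'right inner',f(533,330,.038))
for z in (.045,.047,.049): print('tray bottom',z,f(273,291,z),f(520,291,z))
for z in (.085,.087,.089): print('tray rim',z,f(250,353,z),f(550,353,z))
E
```

```text
rod inner edge [574.1  -9.1] left inner [563.6  17.6] right inner [564.5 -35.8]
tray bottom 0.045 [573.   14.9] [573.8 -31.8]
tray bottom 0.047 [573.4  14.7] [574.2 -31.5]
tray bottom 0.049 [573.9  14.4] [574.6 -31.3]
tray rim 0.085 [572.1  13.4] [572.8 -31.4]
tray rim 0.087 [572.7  13.1] [573.4 -31. ]
tray rim 0.089 [573.2  12.8] [573.9 -30.7]
```

Call:
servo_tool([
  {"offset":[-0.0016,0,0],"dr":[0,0,0]},
  {"offset":[-0.0016,0,0.003],"dr":[0,0,0]},
  {"offset":[-0.0016,0,0.006],"dr":[0,0,0]},
  {"offset":[-0.0016,0,0.009],"dr":[0,0,0]},
  {"offset":[-0.0016,0,0.011],"dr":[0,0,0]},
  {"offset":[-0.0016,0,0.012],"dr":[0,0,0]},
  {"offset":[-0.0016,0,0.012],"dr":[0,0,0]},
])

```text
time_s: 22.8
position: [0.5285, -0.01, 0.0169]
tcp_rot: [[1.0, 0.017, -0.0], [0.017, -1.0, 0.0], [-0.0, -0.0, -1.0]]
force: [-0.5, 0.5, 3.0]
opening: 0.526
grasp_force: 30.0
```

Call:
servo_tool([
  {"offset":[0,0,0],"dr":[0,0,0]},
  {"offset":[0,0,0],"dr":[0,0,0]},
  {"offset":[0,0,0],"dr":[0,0,0]},
  {"offset":[0,0,0],"dr":[0,0,0]},
  {"offset":[0,0,-0.01],"dr":[0,0,0]},
  {"offset":[0,0,-0.03],"dr":[0,0,0]},
  {"offset":[0,0,-0.06],"dr":[0,0,0]},
  {"offset":[0,0,-0.09],"dr":[0,0,0]},
  {"offset":[0,0,-0.12],"dr":[0,0,0]},
  {"offset":[-0.02,0,-0.15],"dr":[0,0,0]},
  {"offset":[-0.05,0,-0.16],"dr":[0,0,0]},
  {"offset":[-0.08,0,-0.16],"dr":[0,0,0]},
  {"offset":[-0.1,0,-0.16],"dr":[0,0,0]},
  {"offset":[-0.1,0,-0.16],"dr":[0,0,0]},
], gripper=-0.38)

```text
time_s: 23.97
position: [0.4231, -0.0104, 0.1772]
tcp_rot: [[1.0, 0.017, -0.005], [0.017, -1.0, 0.001], [-0.005, -0.001, -1.0]]
force: [-0.6, -0.4, -1.0]
opening: 0.691
grasp_force: 0.0
```

```bash
python3 - <<'E'
from h import *; import pickle
w=cap('wrist'); s=bot.read_state(); pickle.dump((w,s),open('w10.pkl','wb')); print(np.round(s['position'],4),s['opening'])
cv2.imwrite('pics/w10.png',w['color'][:,:,::-1])
C=np.array([.5264,-.009]); X=np.array([1,.0135]);Y=np.array([-.0135,1])
pc=[tuple(proj(w,[*(C+X*a*.0455+Y*d*.023),.074])) for a,d in ((1,1),(1,-1),(-1,-1),(-1,1))]
print(np.round(pc,1).tolist()); rim(w,pc,.074)
# tray 2 region and others
for p in ([.378,.214,.04],[.503,.19,.04]): print(proj(w,p).round())
E
```

```text
[ 0.4265 -0.0112  0.1775] 0.6923225492337927
[[295.1, 36.4], [345.2, 36.6], [342.6, 137.7], [297.2, 137.6]]
far None
right ([0.529699981212616, -0.029600000008940697], 6.9, 12)
near None
left ([0.5260000228881836, 0.013799999840557575], 0.7, 6)
[137. 218.]
[139. 112.]
```

```bash
python3 - <<'E'
from h import *; import pickle
w,s=pickle.load(open('w10.pkl','rb')); g=cv2.cvtColor(w['color'],cv2.COLOR_RGB2GRAY)
for u in (304,312,330,338): print('col',u,'far v24-54',g[24:54,u].tolist(),'near v126-156',g[126:156,u].tolist())
for v in (42,80,100,128): print('row',v,'left u286-306',g[v,282:308].tolist(),'right u336-356',g[v,334:360].tolist())
E
```

```text
col 304 far v24-54 [68, 70, 69, 70, 68, 67, 68, 68, 63, 68, 97, 129, 150, 168, 167, 141, 122, 120, 119, 118, 110, 93, 71, 57, 56, 56, 56, 55, 56, 57] near v126-156 [69, 85, 91, 93, 104, 130, 163, 175, 159, 167, 187, 174, 173, 201, 223, 229, 227, 204, 149, 96, 96, 104, 107, 106, 105, 110, 131, 165, 189, 199]
col 312 far v24-54 [68, 69, 69, 68, 67, 68, 68, 66, 63, 68, 96, 130, 151, 167, 165, 133, 102, 87, 80, 76, 77, 85, 84, 66, 44, 35, 36, 38, 43, 48] near v126-156 [61, 71, 91, 100, 114, 136, 163, 173, 160, 192, 225, 197, 175, 200, 223, 230, 227, 207, 153, 100, 102, 112, 114, 113, 112, 109, 117, 145, 176, 189]
col 330 far v24-54 [143, 146, 144, 144, 144, 145, 145, 144, 135, 111, 104, 127, 150, 167, 167, 141, 122, 120, 120, 120, 121, 129, 153, 178, 184, 179, 174, 165, 150, 135] near v126-156 [58, 72, 90, 106, 112, 117, 120, 122, 136, 188, 221, 194, 166, 191, 221, 229, 228, 209, 156, 90, 55, 54, 60, 72, 79, 77, 99, 144, 181, 194]
col 338 far v24-54 [88, 86, 87, 87, 81, 73, 67, 67, 66, 66, 90, 126, 149, 168, 168, 141, 121, 120, 120, 120, 121, 129, 152, 179, 188, 189, 189, 190, 189, 189] 
[... 561 characters left out ...]
, 157, 139, 131, 129, 112] right u336-356 [253, 253, 253, 253, 253, 250, 235, 180, 156, 198, 214, 162, 120, 127, 138, 145, 142, 128, 97, 57, 31, 28, 27, 28, 28, 29]
row 100 left u286-306 [31, 35, 41, 43, 43, 55, 92, 146, 194, 220, 228, 227, 215, 182, 150, 133, 131, 132, 131, 132, 132, 133, 132, 132, 119, 92] right u336-356 [99, 119, 128, 130, 129, 130, 129, 130, 129, 129, 129, 128, 130, 136, 143, 144, 137, 114, 70, 33, 25, 26, 28, 26, 25, 28]
row 128 left u286-306 [45, 44, 44, 45, 47, 51, 59, 68, 75, 77, 75, 79, 87, 88, 91, 115, 168, 197, 162, 110, 92, 92, 91, 92, 93, 99] right u336-356 [99, 87, 80, 73, 70, 71, 74, 96, 125, 129, 97, 62, 56, 54, 57, 54, 55, 56, 54, 52, 45, 43, 42, 44, 41, 44]
```

Call:
servo_tool([
  {"offset":[-0.006,-0.03,0],"dr":[0,0,-1]},
  {"offset":[-0.014,-0.07,0],"dr":[0,0,-2]},
  {"offset":[-0.022,-0.11,0],"dr":[0,0,-3]},
  {"offset":[-0.03,-0.15,0],"dr":[0,0,-4]},
  {"offset":[-0.038,-0.19,0.01],"dr":[0,0,-4.3]},
  {"offset":[-0.045,-0.225,0.02],"dr":[0,0,-4.3]},
  {"offset":[-0.045,-0.225,0.02],"dr":[0,0,-4.3]},
  {"offset":[-0.045,-0.225,0.02],"dr":[0,0,-4.3]},
  {"offset":[-0.045,-0.225,0.02],"dr":[0,0,-4.3]},
], gripper=-1)

```text
time_s: 24.77
position: [0.3811, 0.2127, 0.1569]
tcp_rot: [[0.996, 0.093, 0.001], [0.093, -0.996, -0.0], [0.001, 0.0, -1.0]]
force: [0.7, 0.0, 1.1]
opening: 1.0
grasp_force: 0.0
```

```bash
python3 - <<'E'
from h import *; import pickle
w=cap('wrist'); s=bot.read_state(); pickle.dump((w,s),open('w11.pkl','wb')); print(np.round(s['position'],4),s['opening'],np.round(s['tcp_rot'],3)[0])
g=cv2.cvtColor(w['color'],cv2.COLOR_RGB2GRAY)
C=np.array([.377,.2126]);t=np.deg2rad(5.3);X=np.array([np.cos(t),np.sin(t)]);Y=np.array([-X[1],X[0]])
pc=[tuple(proj(w,[*(C+X*a*.0455+Y*d*.023),.04])) for a,d in ((1,1),(1,-1),(-1,-1),(-1,1))]
print(np.round(pc,1).tolist()); rim(w,pc)
for v in (175,185,205): print('row',v,'u280',g[v,280:360].tolist())
for u in (304,312,320,328): print('col',u,'v135',g[135:160,u].tolist(),'v215',g[215:245,u].tolist())
E
```

```text
[0.3812 0.2121 0.157 ] 0.9989958724869449 [0.996 0.092 0.001]
[[298.0, 152.8], [340.7, 152.8], [339.0, 231.2], [299.7, 231.2]]
far ([0.4253000020980835, 0.21709999442100525], -87.4, 33)
right ([0.3772999942302704, 0.18950000405311584], 5.6, 26)
near None
left ([0.37779998779296875, 0.2362000048160553], 4.2, 24)
row 175 u280 [135, 135, 134, 134, 134, 134, 134, 133, 134, 133, 134, 135, 134, 136, 135, 135, 135, 133, 151, 202, 223, 197, 218, 248, 251, 238, 178, 126, 116, 109, 98, 116, 154, 165, 152, 147, 161, 180, 202, 220, 234, 245, 249, 250, 251, 252, 252, 252, 252, 252, 252, 252, 252, 252, 252, 252, 242, 192, 170, 211, 228, 223, 217, 217, 217, 217, 218, 218, 218, 218, 218, 219, 219, 218, 217, 217, 217, 217, 216, 214]
row 185 u280 [134, 134, 134, 134, 134, 133, 134, 134, 134, 134, 135, 134, 133, 135, 134, 133, 132, 135, 155, 208, 229, 188, 155, 171, 184, 192, 199, 198, 177, 136, 132, 167, 188, 191, 190, 186, 181, 179, 180, 181, 179, 179, 179, 179, 179, 179, 179, 180, 180, 180, 179, 180, 180, 179, 180, 176, 162, 149, 184, 223, 226, 219, 217, 217, 217, 218, 218, 218, 217, 216, 216, 215, 
[... 887 characters left out ...]
, 87, 68, 68, 72, 81, 88, 91, 91, 92, 98, 108, 120, 127, 145, 191, 223, 221, 212, 209, 200, 182, 174, 165, 159, 175, 186, 187, 187, 188]
col 320 v135 [152, 133, 132, 132, 132, 133, 132, 133, 134, 132, 133, 133, 133, 133, 132, 131, 130, 135, 163, 206, 217, 198, 189, 223, 248] v215 [118, 93, 88, 89, 89, 88, 89, 88, 87, 87, 88, 88, 87, 94, 125, 192, 230, 225, 210, 190, 165, 155, 153, 155, 144, 116, 98, 96, 97, 97]
col 328 v135 [145, 133, 134, 134, 134, 133, 133, 133, 133, 132, 132, 132, 133, 133, 134, 131, 130, 133, 158, 211, 242, 248, 250, 251, 252] v215 [95, 86, 64, 43, 40, 42, 48, 65, 90, 112, 132, 144, 134, 125, 141, 181, 206, 197, 200, 203, 187, 165, 156, 158, 160, 150, 126, 111, 109, 111]
```

Call:
servo_tool([
  {"offset":[-0.005,-0.001,0.02],"dr":[0,0,0]},
  {"offset":[-0.005,-0.001,0.05],"dr":[0,0,0]},
  {"offset":[-0.005,-0.001,0.08],"dr":[0,0,0]},
  {"offset":[-0.005,-0.001,0.11],"dr":[0,0,0]},
  {"offset":[-0.005,-0.001,0.13],"dr":[0,0,0]},
  {"offset":[-0.005,-0.001,0.145],"dr":[0,0,0]},
  {"offset":[-0.005,-0.001,0.16],"dr":[0,0,0]},
  {"offset":[-0.005,-0.001,0.17],"dr":[0,0,0]},
  {"offset":[-0.005,-0.001,0.175],"dr":[0,0,0]},
  {"offset":[-0.005,-0.001,0.175],"dr":[0,0,0]},
])

```text
time_s: 25.65
position: [0.3757, 0.2118, -0.0189]
tcp_rot: [[0.996, 0.089, -0.001], [0.089, -0.996, -0.0], [-0.001, 0.0, -1.0]]
force: [0.3, 0.2, 0.9]
opening: 0.998
grasp_force: 0.0
```

Call:
servo_tool([
  {"offset":[0,0,0],"dr":[0,0,0]},
  {"offset":[0,0,0],"dr":[0,0,0]},
  {"offset":[0,0,0],"dr":[0,0,0]},
  {"offset":[0,0,0],"dr":[0,0,0]},
  {"offset":[0,0,0],"dr":[0,0,0]},
  {"offset":[0,0,0],"dr":[0,0,0]},
  {"offset":[0,0,0],"dr":[0,0,0]},
  {"offset":[0,0,0],"dr":[0,0,0]},
  {"offset":[0,0,0],"dr":[0,0,0]},
  {"offset":[0,0,0],"dr":[0,0,0]},
], gripper=1)

```text
time_s: 26.48
position: [0.3748, 0.2131, -0.0181]
tcp_rot: [[0.996, 0.092, 0.0], [0.092, -0.996, 0.0], [0.0, -0.0, -1.0]]
force: [-0.9, 0.3, 2.7]
opening: 0.521
grasp_force: 30.0
```

Call:
servo_tool([
  {"offset":[0,0,-0.005],"dr":[0,0,0]},
  {"offset":[0,0,-0.015],"dr":[0,0,0]},
  {"offset":[0,0,-0.03],"dr":[0,0,0]},
  {"offset":[0,0,-0.05],"dr":[0,0,0]},
  {"offset":[0,0,-0.075],"dr":[0,0,0]},
  {"offset":[0,0,-0.1],"dr":[0,0,0]},
  {"offset":[0,0,-0.125],"dr":[0,0,0]},
  {"offset":[0,0,-0.14],"dr":[0,0,0]},
  {"offset":[0,0,-0.15],"dr":[0,0,0]},
  {"offset":[0,0,-0.15],"dr":[0,0,0]},
])

```text
time_s: 27.32
position: [0.376, 0.2134, 0.1338]
tcp_rot: [[0.996, 0.092, 0.005], [0.092, -0.996, 0.001], [0.005, -0.001, -1.0]]
force: [0.3, 0.5, -1.0]
opening: 0.52
grasp_force: 30.0
```

```bash
cat >> h.py <<'E'
def holdprof(w):
    g=cv2.cvtColor(w['color'],cv2.COLOR_RGB2GRAY)
    for u in (290,300,340,350): print('col',u,'v165',g[165:205,u].tolist())
    for v in (188,): print('row',v,'u265',g[v,265:290].tolist(),'u350',g[v,350:375].tolist())
E
python3 - <<'E'
from h import *; import pickle
w=cap('wrist'); s=bot.read_state(); pickle.dump((w,s),open('w12.pkl','wb')); print(np.round(s['position'],4),s['opening'],np.round(s['tcp_rot'],3)[0])
print('ref');holdprof(pickle.load(open('w7.pkl','rb'))[0]); print('now');holdprof(w)
plan((.5282,-.0945,.1319,-89.1))
E
```

```text
[0.3753 0.2132 0.1327] 0.5230589609486235 [0.996 0.092 0.002]
ref
col 290 v165 [139, 140, 139, 138, 138, 136, 138, 139, 139, 139, 138, 138, 139, 142, 139, 136, 135, 136, 135, 135, 135, 136, 136, 136, 135, 135, 133, 131, 137, 161, 190, 204, 196, 188, 186, 187, 187, 187, 183, 169]
col 300 v165 [141, 139, 139, 139, 138, 139, 140, 141, 141, 140, 142, 139, 140, 142, 138, 135, 135, 135, 136, 135, 136, 135, 134, 136, 135, 135, 135, 136, 143, 162, 191, 203, 186, 143, 85, 37, 17, 21, 21, 25]
col 340 v165 [137, 136, 136, 136, 136, 136, 137, 138, 138, 138, 138, 139, 139, 141, 138, 136, 135, 136, 136, 136, 135, 135, 136, 136, 135, 135, 136, 135, 142, 163, 191, 204, 195, 188, 186, 187, 187, 187, 187, 188]
col 350 v165 [135, 134, 135, 136, 135, 136, 135, 135, 136, 137, 136, 138, 140, 141, 139, 135, 135, 135, 135, 136, 135, 136, 136, 135, 135, 135, 135, 136, 140, 164, 191, 204, 196, 187, 187, 186, 187, 187, 188, 187]
row 188 u265 [224, 225, 225, 224, 225, 224, 222, 222, 223, 222, 222, 220, 202, 167, 142, 135, 136, 136, 136, 136, 136, 136, 135, 136, 136] u350 [135, 134, 135, 135, 135, 135, 135, 135,
[... 564 characters left out ...]
141, 137, 137, 137, 137, 137, 138, 136, 138, 138, 137, 137, 137, 143, 161, 182, 190, 191, 190, 190, 189, 189, 191, 191, 190, 189, 191, 191, 190, 190, 190]
col 350 v165 [226, 225, 226, 227, 226, 226, 224, 213, 173, 142, 137, 136, 137, 138, 136, 138, 136, 137, 137, 137, 137, 138, 143, 162, 182, 190, 191, 191, 190, 191, 190, 190, 190, 190, 190, 190, 190, 190, 190, 189]
row 188 u265 [142, 142, 142, 140, 141, 142, 141, 144, 151, 162, 170, 170, 171, 169, 166, 164, 165, 164, 165, 164, 164, 164, 163, 163, 162] u350 [162, 162, 161, 161, 162, 161, 162, 162, 161, 162, 161, 161, 161, 161, 170, 194, 217, 224, 224, 225, 224, 224, 224, 224, 223]
off [0.1239, 0.3205, 0.001] dr [-0.03, -0.14, 4.4] dist 0.344
```

Call:
servo_tool([
  {"offset":[0.005,0.012,0],"dr":[0,0,0.3]},
  {"offset":[0.014,0.036,0],"dr":[0,0,0.6]},
  {"offset":[0.024,0.062,0],"dr":[0,0,1]},
  {"offset":[0.034,0.089,0],"dr":[0,0,1.5]},
  {"offset":[0.044,0.116,0],"dr":[0,0,2]},
  {"offset":[0.055,0.143,0],"dr":[0,0,2.4]},
  {"offset":[0.065,0.17,0],"dr":[0,0,2.8]},
  {"offset":[0.076,0.197,0],"dr":[0,0,3.2]},
  {"offset":[0.086,0.224,0],"dr":[0,0,3.6]},
  {"offset":[0.096,0.251,0],"dr":[0,0,4]},
  {"offset":[0.107,0.278,0],"dr":[0,0,4.4]},
  {"offset":[0.115,0.3,0],"dr":[0,0,4.4]},
  {"offset":[0.121,0.315,0],"dr":[0,0,4.4]},
  {"offset":[0.1229,0.3205,0],"dr":[0,0,4.4]},
  {"offset":[0.1229,0.3205,0],"dr":[0,0,4.4]},
  {"offset":[0.1229,0.3205,0],"dr":[0,0,4.4]},
])

```text
time_s: 28.7
position: [0.5253, -0.0937, 0.131]
tcp_rot: [[1.0, 0.016, -0.003], [0.016, -1.0, 0.002], [-0.003, -0.002, -1.0]]
force: [0.3, -0.2, 0.1]
opening: 0.522
grasp_force: 30.0
```

```bash
python3 - <<'E'
from h import *
for i in range(2): w=cap('wrist')
s=bot.read_state(); print(np.round(s['position'],4),s['opening'],s['grasp_force'],np.round(s['tcp_rot'],3)[0])
g=cv2.cvtColor(w['color'],cv2.COLOR_RGB2GRAY)
for u in (290,345): print('col',u,'v180',g[180:200,u].tolist())
bays(w,lo=190)
plan((.5272,-.0945,.0294,-89.1))
E
```

```text
[ 0.5254 -0.0931  0.1314] 0.5190835125428269 29.999942919239402 [ 1.     0.017 -0.002]
col 290 v180 [145, 144, 144, 145, 143, 141, 134, 141, 167, 191, 196, 198, 198, 198, 197, 197, 197, 195, 193, 185]
col 345 v180 [144, 145, 144, 144, 143, 144, 144, 150, 168, 190, 198, 198, 197, 197, 198, 196, 198, 198, 196, 198]
1 exp [525.9 -10. ] got [536.9  -4.6] [58.3 38.1] 1.7 poly v 144.0 237.0
2 exp [527.3 -95. ] got [504.5 -94.8] [53.4 58.6] 0.9 poly v 144.0 236.0
3 exp [ 528.7 -180. ] got [ 529.  -178.8] [88.  47.2] 0.7 poly v 144.0 236.0
4 exp [ 530.1 -265. ] got [ 530.8 -264. ] [100.7  58.5] 0.9 poly v 144.0 236.0
off [0.002, 0.0016, 0.102] dr [-0.07, 0.12, 0.06] dist 0.102
```

Call:
servo_tool([
  {"offset":[0,0.0005,0.01],"dr":[0,0,0]},
  {"offset":[0,0.0005,0.03],"dr":[0,0,0]},
  {"offset":[0,0.0005,0.05],"dr":[0,0,0]},
  {"offset":[0,0.0005,0.07],"dr":[0,0,0]},
  {"offset":[0,0.0005,0.085],"dr":[0,0,0]},
  {"offset":[0,0.0005,0.095],"dr":[0,0,0]},
  {"offset":[0,0.0005,0.1],"dr":[0,0,0]},
  {"offset":[0,0.0005,0.104],"dr":[0,0,0]},
  {"offset":[0,0.0005,0.104],"dr":[0,0,0]},
  {"offset":[0,0.0005,0.104],"dr":[0,0,0]},
])

```text
time_s: 29.63
position: [0.5271, -0.0953, 0.0281]
tcp_rot: [[1.0, 0.016, 0.001], [0.016, -1.0, -0.0], [0.001, 0.0, -1.0]]
force: [-0.3, -0.9, -0.2]
opening: 0.518
grasp_force: 30.0
```

```bash
cat >> h.py <<'E'
def gapprof(w):
    g=cv2.cvtColor(w['color'],cv2.COLOR_RGB2GRAY)
    for u in (295,305,335,345): print('col',u,'v155',g[155:203,u].tolist())
    for v in (182,): print('row',v,'u262',g[v,262:295].tolist(),'u345',g[v,345:378].tolist())
E
python3 - <<'E'
from h import *; import pickle
w=cap('wrist'); s=bot.read_state(); pickle.dump((w,s),open('w13.pkl','wb')); print(np.round(s['position'],4),s['opening'],s['grasp_force'],np.round(s['tcp_rot'],3)[0])
print('ref'); gapprof(pickle.load(open('w9.pkl','rb'))[0]); print('now'); gapprof(w)
E
```

```text
[ 0.5273 -0.0954  0.0284] 0.5216743311238439 29.999952586367726 [1.    0.016 0.001]
ref
col 295 v155 [59, 38, 24, 26, 34, 66, 104, 133, 147, 152, 159, 163, 163, 154, 148, 143, 136, 116, 80, 44, 31, 51, 101, 141, 151, 149, 148, 148, 148, 148, 149, 148, 148, 149, 148, 149, 148, 148, 155, 178, 205, 209, 172, 137, 124, 108, 90, 85]
col 305 v155 [61, 39, 24, 24, 34, 65, 104, 131, 145, 153, 159, 164, 162, 156, 148, 143, 135, 117, 82, 44, 31, 52, 101, 142, 151, 149, 149, 148, 149, 148, 148, 148, 149, 150, 148, 149, 148, 149, 155, 176, 205, 207, 173, 154, 170, 190, 197, 194]
col 335 v155 [134, 86, 36, 22, 34, 65, 102, 131, 144, 152, 159, 164, 163, 157, 149, 144, 138, 120, 91, 53, 32, 53, 103, 143, 150, 149, 148, 148, 148, 149, 148, 148, 148, 148, 149, 148, 147, 149, 156, 177, 208, 220, 211, 205, 203, 203, 203, 203]
col 345 v155 [65, 44, 25, 25, 34, 63, 103, 130, 143, 151, 158, 163, 164, 156, 150, 144, 137, 122, 91, 53, 32, 52, 101, 143, 151, 149, 147, 149, 148, 148, 149, 149, 149, 147, 149, 149, 149, 149, 156, 177, 208, 220, 212, 204, 202, 204, 203, 203]
row 182 u262 [27, 27, 29, 37, 65, 100
[... 930 characters left out ...]
8, 148, 149, 148, 148, 148, 148, 154, 174, 195, 203, 202, 203, 203, 202, 202, 204, 204, 202, 203, 203, 203, 204]
col 345 v155 [132, 146, 152, 158, 164, 164, 155, 148, 143, 136, 120, 92, 53, 30, 30, 60, 120, 166, 167, 152, 148, 148, 148, 148, 148, 149, 149, 148, 149, 148, 148, 149, 153, 173, 195, 203, 203, 203, 204, 203, 203, 204, 202, 203, 203, 203, 203, 202]
row 182 u262 [27, 26, 37, 68, 104, 128, 139, 146, 151, 154, 156, 157, 155, 149, 144, 140, 142, 147, 148, 150, 148, 148, 149, 148, 148, 148, 149, 148, 148, 148, 148, 148, 148] u345 [148, 149, 148, 148, 148, 149, 149, 148, 148, 149, 148, 148, 149, 148, 148, 147, 146, 144, 146, 150, 153, 155, 156, 153, 140, 109, 63, 31, 25, 27, 27, 26, 25]
```

Call:
servo_tool([
  {"offset":[-0.001,-0.0003,0],"dr":[0,0,0]},
  {"offset":[-0.001,-0.0003,0.003],"dr":[0,0,0]},
  {"offset":[-0.001,-0.0003,0.006],"dr":[0,0,0]},
  {"offset":[-0.001,-0.0003,0.009],"dr":[0,0,0]},
  {"offset":[-0.001,-0.0003,0.011],"dr":[0,0,0]},
  {"offset":[-0.001,-0.0003,0.0115],"dr":[0,0,0]},
  {"offset":[-0.001,-0.0003,0.0115],"dr":[0,0,0]},
])

```text
time_s: 30.27
position: [0.5256, -0.095, 0.016]
tcp_rot: [[1.0, 0.016, -0.0], [0.016, -1.0, 0.0], [-0.0, -0.0, -1.0]]
force: [-0.1, 0.0, -0.2]
opening: 0.525
grasp_force: 30.0
```

Call:
servo_tool([
  {"offset":[0,0,0],"dr":[0,0,0]},
  {"offset":[0,0,0],"dr":[0,0,0]},
  {"offset":[0,0,0],"dr":[0,0,0]},
  {"offset":[0,0,0],"dr":[0,0,0]},
  {"offset":[0,0,-0.01],"dr":[0,0,0]},
  {"offset":[0,0,-0.03],"dr":[0,0,0]},
  {"offset":[0,0,-0.06],"dr":[0,0,0]},
  {"offset":[0,0,-0.09],"dr":[0,0,0]},
  {"offset":[0,0,-0.12],"dr":[0,0,0]},
  {"offset":[-0.02,0,-0.15],"dr":[0,0,0]},
  {"offset":[-0.05,0,-0.16],"dr":[0,0,0]},
  {"offset":[-0.08,0,-0.16],"dr":[0,0,0]},
  {"offset":[-0.1,0,-0.16],"dr":[0,0,0]},
  {"offset":[-0.1,0,-0.16],"dr":[0,0,0]},
], gripper=-0.38)

```text
time_s: 31.43
position: [0.4207, -0.0949, 0.1769]
tcp_rot: [[1.0, 0.015, -0.004], [0.015, -1.0, 0.002], [-0.004, -0.002, -1.0]]
force: [-0.4, 0.4, -0.0]
opening: 0.689
grasp_force: 0.0
```

```bash
python3 - <<'E'
from h import *; import pickle
w=cap('wrist'); s=bot.read_state(); pickle.dump((w,s),open('w14.pkl','wb')); print(np.round(s['position'],4),s['opening'])
g=cv2.cvtColor(w['color'],cv2.COLOR_RGB2GRAY)
for n,C in (('t1',(.5264,-.009)),('t2',(.5276,-.0939))):
    C=np.array(C); X=np.array([1,.0135]);Y=np.array([-.0135,1])
    pc=[proj(w,[*(C+X*a*.0455+Y*d*.023),.074]) for a,d in ((1,1),(1,-1),(-1,-1),(-1,1))]
    print(n,np.round(pc,1).tolist()); v0=int(pc[0][1]);v1=int(pc[2][1]);u0=int(pc[0][0]);u1=int(pc[1][0])
    for f in (.2,.75): u=int(u0+f*(u1-u0)); print('far from',v0-6,g[v0-6:v0+9,u].tolist(),'near from',v1-8,g[v1-8:v1+10,u].tolist())
# tray 3 from here
C=np.array([.5025,.190]);t=np.deg2rad(-10.2);X=np.array([np.cos(t),np.sin(t)]);Y=np.array([-X[1],X[0]])
pc=[tuple(proj(w,[*(C+X*a*.0455+Y*d*.023),.04])) for a,d in ((1,1),(1,-1),(-1,-1),(-1,1))]; print('t3',np.round(pc,1).tolist()); rim(w,pc)
h=.25
plan((.49,.190,.20,-100.2))
E
```

```text
[ 0.4237 -0.0959  0.1771] 0.6921667673893886
t1 [[202.4, 32.2], [252.7, 32.1], [258.9, 134.1], [213.3, 134.1]]
far from 26 [132, 131, 127, 118, 116, 141, 168, 182, 166, 142, 132, 132, 135, 126, 105] near from 126 [103, 96, 83, 63, 53, 45, 42, 71, 129, 185, 222, 233, 237, 234, 212, 152, 147, 195]
far from 26 [74, 73, 69, 73, 99, 140, 169, 181, 165, 142, 131, 131, 131, 130, 132] near from 126 [61, 64, 76, 93, 114, 162, 214, 218, 180, 186, 220, 235, 238, 235, 213, 148, 97, 107]
t2 [[295.2, 32.1], [345.5, 32.1], [343.1, 134.1], [297.5, 134.1]]
far from 26 [73, 72, 73, 72, 99, 136, 156, 173, 184, 167, 142, 132, 132, 131, 128] near from 126 [80, 109, 160, 229, 248, 227, 202, 229, 233, 217, 220, 235, 240, 237, 228, 224, 232, 237]
far from 26 [74, 73, 73, 72, 97, 137, 159, 184, 200, 178, 145, 131, 131, 131, 131] near from 126 [92, 92, 108, 132, 143, 150, 180, 224, 231, 202, 205, 232, 240, 238, 223, 167, 109, 106]
t3 [[35.7, 60.1], [80.8, 69.2], [84.9, 154.2], [43.4, 146.4]]
far ([0.5473999977111816, 0.17980000376701355], 80.3, 33)
right None
near ([0.4593000113964081, 0.20239999890327454], 78.5, 15)
left ([0.5152000188827515, 0.20960000157356262], -10.8, 22)
off [0.0704, -0.285, -0.0229] dr [-0.01, 0.02, 11.03] dist 0.294
```

```bash
python3 - <<'E'
from h import *; import pickle
w,c,s=pickle.load(open('c5.pkl','rb'))
for u,v in [(466,3),(453,125),(478,179)]: print([ray(w,u,v,z).round(3).tolist() for z in (0,.08,.12,.16)])
# top view c0: box near-bottom and rim edge px
c0,s0=pickle.load(open('c0.pkl','rb'))
for u,v,z in [(290,197,0),(300,157,.15),(185,180,0),(163,140,.15)]: print('top',ray(c0,u,v,z).round(3))
for u,v,z in [(150,270,0),(275,210,0),(160,255,.12),(278,180,.12),(278,180,.15)]: print('scene',ray(s0,u,v,z).round(3))
plan((.503,.1893,.12,-100.3))
E
```

```text
[[0.637, 0.393, 0.0], [0.603, 0.367, 0.08], [0.585, 0.354, 0.12], [0.568, 0.341, 0.16]]
[[0.645, 0.218, 0.0], [0.609, 0.22, 0.08], [0.591, 0.221, 0.12], [0.573, 0.222, 0.16]]
[[0.703, 0.127, 0.0], [0.657, 0.144, 0.08], [0.635, 0.152, 0.12], [0.612, 0.161, 0.16]]
top [0.637 0.208 0.   ]
top [0.706 0.177 0.15 ]
top [0.647 0.639 0.   ]
top [0.703 0.706 0.15 ]
scene [0.733 0.609 0.   ]
scene [0.666 0.143 0.   ]
scene [0.651 0.591 0.12 ]
scene [0.671 0.115 0.12 ]
scene [0.642 0.138 0.15 ]
off [0.0834, -0.2841, 0.0571] dr [-0.01, 0.02, 11.13] dist 0.302
```

Call:
servo_tool([
  {"offset":[0.005,-0.03,0],"dr":[0,0,2]},
  {"offset":[0.015,-0.065,0],"dr":[0,0,4]},
  {"offset":[0.025,-0.1,0],"dr":[0,0,6]},
  {"offset":[0.035,-0.135,0],"dr":[0,0,8]},
  {"offset":[0.045,-0.17,0.01],"dr":[0,0,10]},
  {"offset":[0.056,-0.205,0.015],"dr":[0,0,11]},
  {"offset":[0.068,-0.24,0.018],"dr":[0,0,11.1]},
  {"offset":[0.0815,-0.284,0.02],"dr":[0,0,11.1]},
  {"offset":[0.0815,-0.284,0.02],"dr":[0,0,11.1]},
  {"offset":[0.0815,-0.284,0.02],"dr":[0,0,11.1]},
], gripper=-1)

```text
time_s: 32.32
position: [0.5044, 0.1916, 0.1562]
tcp_rot: [[0.985, -0.173, 0.002], [-0.173, -0.985, 0.001], [0.002, -0.001, -1.0]]
force: [0.4, -0.4, 0.4]
opening: 0.998
grasp_force: 0.0
```

```bash
python3 - <<'E'
from h import *; import pickle
w=cap('wrist'); s=bot.read_state(); pickle.dump((w,s),open('w15.pkl','wb')); print(np.round(s['position'],4),s['opening'],np.round(s['tcp_rot'],3)[0])
g=cv2.cvtColor(w['color'],cv2.COLOR_RGB2GRAY)
C=np.array([.503,.1893]);t=np.deg2rad(-10.3);X=np.array([np.cos(t),np.sin(t)]);Y=np.array([-X[1],X[0]])
pc=[tuple(proj(w,[*(C+X*a*.0455+Y*d*.023),.04])) for a,d in ((1,1),(1,-1),(-1,-1),(-1,1))]
print(np.round(pc,1).tolist()); rim(w,pc)
v0=int(pc[0][1]);v1=int(pc[2][1])
for v in (v0+15,v0+45): print('row',v,'u285',g[v,285:312].tolist(),'u328',g[v,328:355].tolist())
for u in (308,328): print('col',u,v0-8,g[v0-8:v0+8,u].tolist(),v1-8,g[v1-8:v1+10,u].tolist())
plan((.503,.1893,-.018,-100.3))
E
```

```text
[0.5036 0.1899 0.1561] 0.9992620048078681 [ 0.985 -0.174  0.001]
[[300.9, 150.0], [343.8, 150.2], [341.5, 229.1], [302.0, 228.9]]
far ([0.5504999756813049, 0.18150000274181366], 78.0, 33)
right ([0.5034999847412109, 0.1665000021457672], -9.8, 25)
near None
left ([0.5084999799728394, 0.2125999927520752], -11.1, 26)
row 164 u285 [217, 217, 217, 217, 202, 166, 114, 74, 57, 53, 53, 53, 53, 53, 65, 101, 138, 139, 104, 73, 73, 81, 82, 84, 87, 92, 91] u328 [129, 200, 246, 252, 252, 252, 252, 251, 245, 215, 189, 176, 166, 204, 232, 228, 221, 218, 218, 217, 215, 215, 215, 215, 216, 216, 216]
row 194 u285 [220, 219, 218, 216, 215, 208, 184, 151, 135, 133, 134, 134, 134, 135, 136, 156, 203, 222, 193, 212, 243, 243, 227, 191, 152, 104, 58] u328 [158, 122, 73, 75, 140, 203, 221, 198, 181, 189, 188, 175, 202, 225, 216, 212, 218, 217, 217, 217, 216, 215, 217, 216, 217, 216, 216]
col 308 141 [133, 133, 134, 134, 134, 134, 133, 133, 131, 134, 148, 169, 177, 178, 173, 164] 221 [90, 91, 98, 113, 126, 136, 167, 213, 228, 221, 215, 215, 216, 216, 217, 217, 217, 217]
col 328 141 [133, 132, 134, 134, 133, 134, 134, 134, 134, 140, 168, 212, 234, 242, 250, 252] 221 [88, 90, 92, 98, 105, 118, 151, 202, 223, 221, 217, 216, 217, 216, 216, 215, 215, 215]
off [-0.0006, 0.0006, 0.1741] dr [0.01, -0.04, 0.26] dist 0.174
```

Call:
servo_tool([
  {"offset":[-0.001,0,0.02],"dr":[0,0,0]},
  {"offset":[-0.001,0,0.05],"dr":[0,0,0]},
  {"offset":[-0.001,0,0.08],"dr":[0,0,0]},
  {"offset":[-0.001,0,0.11],"dr":[0,0,0]},
  {"offset":[-0.001,0,0.13],"dr":[0,0,0]},
  {"offset":[-0.001,0,0.145],"dr":[0,0,0]},
  {"offset":[-0.001,0,0.16],"dr":[0,0,0]},
  {"offset":[-0.001,0,0.17],"dr":[0,0,0]},
  {"offset":[-0.001,0,0.174],"dr":[0,0,0]},
  {"offset":[-0.001,0,0.174],"dr":[0,0,0]},
])

```text
time_s: 33.2
position: [0.5015, 0.1879, -0.0183]
tcp_rot: [[0.984, -0.179, -0.001], [-0.179, -0.984, -0.0], [-0.001, 0.001, -1.0]]
force: [0.2, -0.1, 1.6]
opening: 1.004
grasp_force: 0.0
```

Call:
servo_tool([
  {"offset":[0,0,0],"dr":[0,0,0]},
  {"offset":[0,0,0],"dr":[0,0,0]},
  {"offset":[0,0,0],"dr":[0,0,0]},
  {"offset":[0,0,0],"dr":[0,0,0]},
  {"offset":[0,0,0],"dr":[0,0,0]},
  {"offset":[0,0,0],"dr":[0,0,0]},
  {"offset":[0,0,0],"dr":[0,0,0]},
  {"offset":[0,0,0],"dr":[0,0,0]},
  {"offset":[0,0,0],"dr":[0,0,0]},
  {"offset":[0,0,0],"dr":[0,0,0]},
], gripper=1)

```text
time_s: 34.03
position: [0.5019, 0.1889, -0.0176]
tcp_rot: [[0.984, -0.177, 0.0], [-0.177, -0.984, 0.0], [0.0, -0.0, -1.0]]
force: [-0.6, -0.0, 2.7]
opening: 0.523
grasp_force: 30.0
```

Call:
servo_tool([
  {"offset":[0,0,-0.005],"dr":[0,0,0]},
  {"offset":[0,0,-0.015],"dr":[0,0,0]},
  {"offset":[0,0,-0.03],"dr":[0,0,0]},
  {"offset":[0,0,-0.05],"dr":[0,0,0]},
  {"offset":[0,0,-0.075],"dr":[0,0,0]},
  {"offset":[0,0,-0.1],"dr":[0,0,0]},
  {"offset":[0,0,-0.125],"dr":[0,0,0]},
  {"offset":[0,0,-0.14],"dr":[0,0,0]},
  {"offset":[0,0,-0.15],"dr":[0,0,0]},
  {"offset":[0,0,-0.15],"dr":[0,0,0]},
])

```text
time_s: 34.87
position: [0.5033, 0.1892, 0.1349]
tcp_rot: [[0.984, -0.177, 0.005], [-0.177, -0.984, 0.001], [0.005, -0.002, -1.0]]
force: [-0.1, 0.3, -0.5]
opening: 0.526
grasp_force: 30.0
```

```bash
python3 - <<'E'
from h import *; import pickle
w=cap('wrist'); s=bot.read_state(); pickle.dump((w,s),open('w16.pkl','wb')); print(np.round(s['position'],4),s['opening'],np.round(s['tcp_rot'],3)[0])
holdprof(w)
plan((.5285,-.1793,.1319,-89.1))
E
```

```text
[0.5023 0.189  0.1334] 0.5268518780678528 [ 0.984 -0.177  0.002]
col 290 v165 [136, 139, 156, 189, 216, 222, 222, 222, 209, 168, 141, 137, 137, 137, 137, 136, 136, 138, 136, 137, 136, 137, 132, 131, 149, 174, 182, 182, 182, 183, 185, 184, 185, 184, 179, 169, 158, 149, 129, 89]
col 300 v165 [140, 159, 190, 208, 219, 222, 223, 221, 208, 169, 140, 136, 137, 136, 137, 136, 136, 137, 137, 138, 138, 136, 138, 140, 154, 176, 182, 179, 162, 114, 58, 27, 20, 23, 22, 26, 25, 23, 23, 19]
col 340 v165 [223, 223, 222, 222, 221, 221, 220, 220, 206, 168, 141, 136, 137, 136, 137, 137, 137, 137, 137, 137, 136, 137, 136, 139, 154, 175, 182, 181, 183, 184, 184, 184, 184, 183, 183, 184, 184, 184, 185, 184]
col 350 v165 [216, 217, 219, 220, 221, 221, 221, 221, 208, 168, 141, 137, 136, 137, 136, 137, 137, 136, 137, 136, 136, 136, 137, 140, 154, 175, 183, 181, 183, 183, 185, 184, 184, 184, 183, 184, 185, 184, 184, 183]
row 188 u265 [139, 139, 139, 139, 138, 139, 149, 181, 208, 203, 174, 147, 139, 139, 139, 140, 139, 139, 139, 139, 140, 138, 140, 139, 138] u350 [140, 140, 138, 139, 140, 138, 139, 139, 139, 139, 140, 139, 142, 159, 189, 210, 217, 217, 215, 216, 218, 218, 219, 219, 219]
off [0.091, 0.3578, 0.0014] dr [-0.03, -0.14, -11.11] dist 0.369
```

Call:
servo_tool([
  {"offset":[0.003,0.012,0],"dr":[0,0,-0.5]},
  {"offset":[0.009,0.036,0],"dr":[0,0,-1]},
  {"offset":[0.017,0.065,0],"dr":[0,0,-2]},
  {"offset":[0.024,0.095,0],"dr":[0,0,-3]},
  {"offset":[0.032,0.125,0],"dr":[0,0,-4]},
  {"offset":[0.039,0.155,0],"dr":[0,0,-5]},
  {"offset":[0.047,0.185,0],"dr":[0,0,-6]},
  {"offset":[0.055,0.215,0],"dr":[0,0,-7]},
  {"offset":[0.062,0.245,0],"dr":[0,0,-8]},
  {"offset":[0.07,0.275,0],"dr":[0,0,-9]},
  {"offset":[0.077,0.305,0],"dr":[0,0,-10]},
  {"offset":[0.084,0.332,0],"dr":[0,0,-11.1]},
  {"offset":[0.089,0.352,0],"dr":[0,0,-11.1]},
  {"offset":[0.0905,0.3576,0],"dr":[0,0,-11.1]},
  {"offset":[0.0905,0.3576,0],"dr":[0,0,-11.1]},
  {"offset":[0.0905,0.3576,0],"dr":[0,0,-11.1]},
])

```text
time_s: 36.25
position: [0.5264, -0.178, 0.1311]
tcp_rot: [[1.0, 0.015, -0.003], [0.015, -1.0, 0.002], [-0.003, -0.002, -1.0]]
force: [0.0, 1.4, -0.1]
opening: 0.525
grasp_force: 30.0
```

```bash
python3 - <<'E'
from h import *
for i in range(2): w=cap('wrist')
s=bot.read_state(); print(np.round(s['position'],4),s['opening'],s['grasp_force'],np.round(s['tcp_rot'],3)[0])
g=cv2.cvtColor(w['color'],cv2.COLOR_RGB2GRAY)
for u in (290,345): print('col',u,'v180',g[180:200,u].tolist())
bays(w,lo=190)
plan((.528,-.1795,.0284,-89.1))
E
```

```text
[ 0.5266 -0.1773  0.1316] 0.5213323504390052 30.000021317973733 [ 1.     0.017 -0.002]
col 290 v180 [147, 148, 148, 148, 149, 147, 147, 143, 141, 162, 190, 200, 200, 201, 203, 203, 202, 204, 202, 197]
col 345 v180 [147, 149, 147, 148, 147, 148, 148, 148, 150, 166, 192, 201, 199, 202, 201, 202, 202, 203, 203, 202]
1 exp [525.9 -10. ] got [537.3   5. ] [59.7 30.5] 1.2 poly v 144.0 236.0
2 exp [527.3 -95. ] got [537.8 -89.8] [59.8 38.5] 1.7 poly v 144.0 236.0
3 exp [ 528.7 -180. ] got [ 505.1 -180. ] [52.4 58.7] 0.9 poly v 144.0 236.0
4 exp [ 530.1 -265. ] got [ 530.1 -263.8] [88.  47.5] 0.7 poly v 144.0 236.0
off [0.0015, 0.0024, 0.1032] dr [-0.1, 0.11, 0.06] dist 0.103
```

Same descent as before, with the usual settling of +1.8 mm in x and about −1.8 mm in y expected.

Call:
servo_tool([
  {"offset":[0,0.0005,0.01],"dr":[0,0,0]},
  {"offset":[0,0.0005,0.03],"dr":[0,0,0]},
  {"offset":[0,0.0005,0.05],"dr":[0,0,0]},
  {"offset":[0,0.0005,0.07],"dr":[0,0,0]},
  {"offset":[0,0.0005,0.085],"dr":[0,0,0]},
  {"offset":[0,0.0005,0.095],"dr":[0,0,0]},
  {"offset":[0,0.0005,0.1],"dr":[0,0,0]},
  {"offset":[0,0.0005,0.104],"dr":[0,0,0]},
  {"offset":[0,0.0005,0.104],"dr":[0,0,0]},
  {"offset":[0,0.0005,0.104],"dr":[0,0,0]},
])

```text
time_s: 37.18
position: [0.528, -0.1797, 0.0287]
tcp_rot: [[1.0, 0.016, 0.001], [0.016, -1.0, -0.0], [0.001, 0.001, -1.0]]
force: [0.7, -0.8, -0.3]
opening: 0.523
grasp_force: 30.0
```

```bash
python3 - <<'E'
from h import *; import pickle
w=cap('wrist'); s=bot.read_state(); pickle.dump((w,s),open('w17.pkl','wb')); print(np.round(s['position'],4),s['opening'],s['grasp_force'],np.round(s['tcp_rot'],3)[0])
gapprof(w)
E
```

```text
[ 0.5281 -0.1798  0.029 ] 0.5198687998149695 29.9999168375507 [1.    0.016 0.001]
col 295 v155 [146, 155, 161, 166, 166, 162, 156, 148, 142, 133, 109, 68, 33, 26, 46, 101, 161, 193, 196, 180, 159, 153, 152, 152, 151, 152, 151, 152, 152, 152, 151, 151, 152, 155, 170, 197, 203, 187, 154, 124, 109, 100, 83, 84, 104, 107, 80, 44]
col 305 v155 [146, 155, 162, 165, 167, 162, 154, 149, 143, 132, 109, 68, 34, 28, 48, 101, 160, 193, 196, 179, 161, 152, 151, 151, 153, 152, 152, 152, 151, 152, 152, 152, 152, 154, 170, 194, 194, 169, 151, 163, 189, 204, 207, 206, 203, 206, 207, 205]
col 335 v155 [146, 155, 161, 166, 168, 163, 156, 148, 143, 133, 109, 68, 36, 27, 48, 102, 159, 193, 197, 181, 162, 151, 152, 152, 152, 152, 154, 152, 151, 152, 151, 152, 152, 153, 172, 197, 206, 206, 206, 208, 209, 207, 208, 208, 207, 208, 207, 208]
col 345 v155 [147, 154, 160, 166, 168, 163, 156, 148, 143, 133, 111, 72, 37, 27, 47, 101, 159, 193, 193, 173, 157, 152, 151, 151, 152, 152, 152, 151, 151, 151, 151, 152, 152, 155, 171, 196, 206, 206, 206, 208, 208, 207, 208, 208, 208, 207, 208, 209]
row 182 u262 [27, 28, 29, 38, 67, 104, 129, 142, 149, 154, 158, 160, 160, 158, 154, 148, 145, 147, 151, 152, 152, 152, 152, 152, 151, 152, 151, 152, 153, 152, 152, 153, 152] u345 [151, 151, 153, 152, 152, 152, 152, 151, 152, 152, 152, 152, 152, 151, 149, 142, 136, 137, 143, 148, 154, 157, 160, 160, 155, 138, 103, 59, 32, 27, 30, 29, 29]
```

Call:
servo_tool([
  {"offset":[0,0,0.003],"dr":[0,0,0]},
  {"offset":[0,0,0.006],"dr":[0,0,0]},
  {"offset":[0,0,0.009],"dr":[0,0,0]},
  {"offset":[0,0,0.011],"dr":[0,0,0]},
  {"offset":[0,0,0.012],"dr":[0,0,0]},
  {"offset":[0,0,0.012],"dr":[0,0,0]},
])

```text
time_s: 37.73
position: [0.5273, -0.1796, 0.0164]
tcp_rot: [[1.0, 0.016, -0.0], [0.016, -1.0, 0.0], [-0.0, -0.0, -1.0]]
force: [-1.5, -0.0, 1.0]
opening: 0.521
grasp_force: 30.0
```

Call:
servo_tool([
  {"offset":[0,0,0],"dr":[0,0,0]},
  {"offset":[0,0,0],"dr":[0,0,0]},
  {"offset":[0,0,0],"dr":[0,0,0]},
  {"offset":[0,0,0],"dr":[0,0,0]},
  {"offset":[0,0,-0.01],"dr":[0,0,0]},
  {"offset":[0,0,-0.03],"dr":[0,0,0]},
  {"offset":[0,0,-0.06],"dr":[0,0,0]},
  {"offset":[0,0,-0.09],"dr":[0,0,0]},
  {"offset":[0,0,-0.12],"dr":[0,0,0]},
  {"offset":[-0.02,0,-0.15],"dr":[0,0,0]},
  {"offset":[-0.05,0,-0.16],"dr":[0,0,0]},
  {"offset":[-0.08,0,-0.16],"dr":[0,0,0]},
  {"offset":[-0.1,0,-0.16],"dr":[0,0,0]},
  {"offset":[-0.1,0,-0.16],"dr":[0,0,0]},
], gripper=-0.38)

```text
time_s: 38.9
position: [0.4231, -0.1795, 0.1769]
tcp_rot: [[1.0, 0.014, -0.003], [0.014, -1.0, 0.002], [-0.003, -0.002, -1.0]]
force: [0.4, 0.7, -0.8]
opening: 0.691
grasp_force: 0.0
```

```bash
python3 - <<'E'
from h import *; import pickle
w=cap('wrist'); c=cap('top'); sc=cap('scene'); s=bot.read_state(); pickle.dump((w,c,sc,s),open('w18.pkl','wb')); print(np.round(s['position'],4),s['opening'],np.round(s['joint_positions'],1))
g=cv2.cvtColor(w['color'],cv2.COLOR_RGB2GRAY)
for n,C in (('t1',(.5264,-.009)),('t2',(.5276,-.0939)),('t3',(.5288,-.1789))):
    C=np.array(C); X=np.array([1,.0135]);Y=np.array([-.0135,1])
    pc=[proj(w,[*(C+X*a*.0455+Y*d*.023),.074]) for a,d in ((1,1),(1,-1),(-1,-1),(-1,1))]
    print(n,np.round(pc,1).tolist()); v0=int(pc[0][1]);v1=int(pc[2][1]);u0=int(pc[0][0]);u1=int(pc[1][0])
    for f in (.2,.75): u=int(u0+f*(u1-u0)); print('far from',v0-6,g[v0-6:v0+9,u].tolist(),'near from',v1-8,g[v1-8:v1+10,u].tolist())
# front edge of handle: column profile
p=proj(w,[.403,-.1375,.057]); print('handle exp px',p)
E
```

```text
[ 0.4285 -0.1818  0.177 ] 0.6929937847294304 [-36.8  19.2 105.4   0.   55.3  52.3]
t1 [[110.4, 34.0], [160.5, 34.0], [175.2, 135.5], [129.8, 135.6]]
far from 28 [137, 137, 125, 107, 119, 146, 170, 177, 155, 138, 138, 145, 149, 143, 123] near from 127 [199, 226, 232, 232, 232, 231, 231, 230, 230, 229, 229, 228, 227, 227, 229, 229, 230, 230]
far from 28 [128, 128, 116, 105, 121, 152, 173, 175, 150, 132, 130, 131, 131, 130, 134] near from 127 [63, 73, 99, 130, 145, 167, 224, 244, 221, 194, 214, 230, 235, 234, 220, 167, 149, 193]
t2 [[202.9, 33.9], [253.1, 33.8], [259.2, 135.5], [213.7, 135.5]]
far from 27 [74, 73, 72, 69, 81, 118, 146, 158, 173, 181, 157, 135, 132, 137, 139] near from 127 [101, 99, 96, 83, 61, 45, 44, 63, 113, 172, 214, 230, 236, 236, 222, 168, 111, 105]
far from 27 [74, 72, 72, 70, 82, 118, 146, 160, 176, 179, 157, 136, 131, 131, 131] near from 127 [73, 87, 95, 98, 100, 109, 150, 223, 245, 227, 217, 230, 237, 237, 223, 167, 104, 84]
t3 [[295.6, 33.7], [345.8, 33.7], [343.4, 135.4], [297.8, 135.4]]
far from 27 [74, 75, 73, 71, 83, 117, 146, 154, 163, 178, 172, 146, 131, 131, 132] near from 127 [76, 96, 121, 168, 230, 245, 218, 214, 238, 227, 218, 231, 239, 239, 225, 172, 107, 97]
far from 27 [74, 75, 72, 70, 82, 118, 146, 159, 171, 179, 166, 143, 132, 131, 130] near from 127 [104, 109, 130, 140, 142, 142, 158, 209, 237, 216, 190, 217, 236, 240, 231, 200, 162, 158]
handle exp px [282.98853935 205.39437391]
```

All three trays are seated (rims at the expected rows in the check view). Next I'll close the fingers and set them down in front of the handle for a gentle push.

Call:
servo_tool([
  {"offset":[-0.02,-0.015,0],"dr":[0,0,0]},
  {"offset":[-0.04,-0.03,0],"dr":[0,0,0]},
  {"offset":[-0.05,-0.045,0],"dr":[0,0,0]},
  {"offset":[-0.052,-0.045,0.02],"dr":[0,0,0]},
  {"offset":[-0.052,-0.045,0.04],"dr":[0,0,0]},
  {"offset":[-0.052,-0.045,0.06],"dr":[0,0,0]},
  {"offset":[-0.052,-0.045,0.08],"dr":[0,0,0]},
  {"offset":[-0.052,-0.045,0.1],"dr":[0,0,0]},
  {"offset":[-0.052,-0.045,0.12],"dr":[0,0,0]},
  {"offset":[-0.052,-0.045,0.14],"dr":[0,0,0]},
  {"offset":[-0.052,-0.045,0.155],"dr":[0,0,0]},
  {"offset":[-0.052,-0.045,0.17],"dr":[0,0,0]},
  {"offset":[-0.052,-0.045,0.176],"dr":[0,0,0]},
  {"offset":[-0.052,-0.045,0.176],"dr":[0,0,0]},
  {"offset":[-0.052,-0.045,0.176],"dr":[0,0,0]},
], gripper=1)

```text
time_s: 40.3
position: [0.3756, -0.1372, -0.0]
tcp_rot: [[1.0, 0.016, 0.0], [0.016, -1.0, -0.0], [0.0, 0.0, -1.0]]
force: [0.6, 0.5, 0.1]
opening: -0.0
grasp_force: 0.0
```

Call:
servo_tool([
  {"offset":[0.003,0,0],"dr":[0,0,0]},
  {"offset":[0.006,0,0],"dr":[0,0,0]},
  {"offset":[0.008,0,0],"dr":[0,0,0]},
  {"offset":[0.0095,0,0],"dr":[0,0,0]},
  {"offset":[0.011,0,0],"dr":[0,0,0]},
  {"offset":[0.0125,0,0],"dr":[0,0,0]},
  {"offset":[0.014,0,0],"dr":[0,0,0]},
  {"offset":[0.016,0,0],"dr":[0,0,0]},
  {"offset":[0.0185,0,0],"dr":[0,0,0]},
  {"offset":[0.021,0,0],"dr":[0,0,0]},
  {"offset":[0.024,0,0],"dr":[0,0,0]},
  {"offset":[0.027,0,0],"dr":[0,0,0]},
  {"offset":[0.03,0,0],"dr":[0,0,0]},
  {"offset":[0.033,0,0],"dr":[0,0,0]},
  {"offset":[0.036,0,0],"dr":[0,0,0]},
  {"offset":[0.039,0,0],"dr":[0,0,0]},
  {"offset":[0.042,0,0],"dr":[0,0,0]},
  {"offset":[0.045,0,0],"dr":[0,0,0]},
  {"offset":[0.048,0,0],"dr":[0,0,0]},
  {"offset":[0.05,0,0],"dr":[0,0,0]},
])

```text
time_s: 41.97
position: [0.4251, -0.136, 0.0002]
tcp_rot: [[1.0, 0.016, -0.0], [0.016, -1.0, 0.0], [-0.0, -0.0, -1.0]]
force: [-4.1, 2.0, 1.7]
opening: 0.006
grasp_force: 1.7
```

```bash
python3 - <<'E'
from h import *
s=bot.read_state(); print(np.round(s['position'],4),np.round(s['force'],1))
w=cap('wrist'); g=cv2.cvtColor(w['color'],cv2.COLOR_RGB2GRAY); print(proj(w,[s['position'][0]+.0165,-.1375,.057])); print(g[150:235,280].tolist())
E
```

```text
[ 4.251e-01 -1.360e-01  2.000e-04] [-4.1  2.   1.7]
[323.39563802 243.3381881 ]
[72, 74, 75, 74, 73, 71, 71, 73, 73, 72, 72, 73, 72, 72, 74, 72, 72, 73, 73, 73, 72, 71, 73, 72, 70, 72, 71, 72, 72, 74, 75, 75, 73, 73, 73, 72, 66, 71, 94, 120, 129, 130, 130, 130, 129, 129, 128, 129, 127, 126, 125, 127, 128, 128, 127, 128, 129, 129, 130, 128, 128, 128, 128, 128, 133, 161, 198, 210, 212, 211, 210, 185, 118, 46, 21, 25, 23, 24, 24, 26, 27, 29, 26, 25, 29]
```

Pushing steadily at about 4 N, so I'll continue.

Call:
servo_tool([
  {"offset":[0.0015,0,0],"dr":[0,0,0]},
  {"offset":[0.0035,0,0],"dr":[0,0,0]},
  {"offset":[0.006,0,0],"dr":[0,0,0]},
  {"offset":[0.009,0,0],"dr":[0,0,0]},
  {"offset":[0.0125,0,0],"dr":[0,0,0]},
  {"offset":[0.016,0,0],"dr":[0,0,0]},
  {"offset":[0.0195,0,0],"dr":[0,0,0]},
  {"offset":[0.023,0,0],"dr":[0,0,0]},
  {"offset":[0.0265,0,0],"dr":[0,0,0]},
  {"offset":[0.03,0,0],"dr":[0,0,0]},
  {"offset":[0.0335,0,0],"dr":[0,0,0]},
  {"offset":[0.037,0,0],"dr":[0,0,0]},
  {"offset":[0.0405,0,0],"dr":[0,0,0]},
  {"offset":[0.044,0,0],"dr":[0,0,0]},
  {"offset":[0.0475,0,0],"dr":[0,0,0]},
  {"offset":[0.051,0,0],"dr":[0,0,0]},
  {"offset":[0.054,0,0],"dr":[0,0,0]},
  {"offset":[0.057,0,0],"dr":[0,0,0]},
  {"offset":[0.059,0,0],"dr":[0,0,0]},
  {"offset":[0.06,0,0],"dr":[0,0,0]},
])

```text
time_s: 43.68
position: [0.4854, -0.1353, 0.0002]
tcp_rot: [[1.0, 0.016, 0.001], [0.016, -1.0, -0.0], [0.001, 0.0, -1.0]]
force: [-3.4, -0.4, -1.2]
opening: 0.002
grasp_force: 1.5
```

Call:
servo_tool([
  {"offset":[0.0015,0,0],"dr":[0,0,0]},
  {"offset":[0.003,0,0],"dr":[0,0,0]},
  {"offset":[0.005,0,0],"dr":[0,0,0]},
  {"offset":[0.0075,0,0],"dr":[0,0,0]},
  {"offset":[0.01,0,0],"dr":[0,0,0]},
  {"offset":[0.0125,0,0],"dr":[0,0,0]},
  {"offset":[0.015,0,0],"dr":[0,0,0]},
  {"offset":[0.0175,0,0],"dr":[0,0,0]},
  {"offset":[0.02,0,0],"dr":[0,0,0]},
  {"offset":[0.0225,0,0],"dr":[0,0,0]},
  {"offset":[0.025,0,0],"dr":[0,0,0]},
  {"offset":[0.0275,0,0],"dr":[0,0,0]},
  {"offset":[0.03,0,0],"dr":[0,0,0]},
  {"offset":[0.032,0,0],"dr":[0,0,0]},
  {"offset":[0.034,0,0],"dr":[0,0,0]},
  {"offset":[0.036,0,0],"dr":[0,0,0]},
  {"offset":[0.038,0,0],"dr":[0,0,0]},
  {"offset":[0.0395,0,0],"dr":[0,0,0]},
  {"offset":[0.041,0,0],"dr":[0,0,0]},
])

```text
time_s: 45.27
position: [0.5261, -0.1347, 0.0003]
tcp_rot: [[1.0, 0.016, 0.0], [0.016, -1.0, -0.0], [0.0, 0.0, -1.0]]
force: [-3.9, -2.7, -0.7]
opening: 0.003
grasp_force: 1.6
```

Call:
servo_tool([
  {"offset":[0.001,0,0],"dr":[0,0,0]},
  {"offset":[0.002,0,0],"dr":[0,0,0]},
  {"offset":[0.003,0,0],"dr":[0,0,0]},
  {"offset":[0.004,0,0],"dr":[0,0,0]},
  {"offset":[0.005,0,0],"dr":[0,0,0]},
  {"offset":[0.006,0,0],"dr":[0,0,0]},
  {"offset":[0.007,0,0],"dr":[0,0,0]},
  {"offset":[0.008,0,0],"dr":[0,0,0]},
])

```text
time_s: 45.93
position: [0.534, -0.1346, 0.0003]
tcp_rot: [[1.0, 0.016, 0.0], [0.016, -1.0, -0.0], [0.0, 0.0, -1.0]]
force: [-3.6, -3.7, -1.0]
opening: 0.005
grasp_force: 1.6
```

Call:
servo_tool([
  {"offset":[0.001,0,0],"dr":[0,0,0]},
  {"offset":[0.0015,0,0],"dr":[0,0,0]},
  {"offset":[0.002,0,0],"dr":[0,0,0]},
  {"offset":[0.0025,0,0],"dr":[0,0,0]},
  {"offset":[0.003,0,0],"dr":[0,0,0]},
])

```text
time_s: 46.35
position: [0.5349, -0.1344, 0.0002]
tcp_rot: [[1.0, 0.016, -0.004], [0.016, -1.0, 0.0], [-0.004, -0.001, -1.0]]
force: [-8.0, -3.1, 2.3]
opening: 0.006
grasp_force: 4.0
```

Call:
servo_tool([
  {"offset":[0.001,0,0],"dr":[0,0,0]},
  {"offset":[0.002,0,0],"dr":[0,0,0]},
  {"offset":[0.0025,0,0],"dr":[0,0,0]},
  {"offset":[0.0025,0,0],"dr":[0,0,0]},
])

```text
time_s: 46.68
position: [0.5348, -0.1344, 0.0002]
tcp_rot: [[1.0, 0.017, -0.009], [0.017, -1.0, 0.001], [-0.009, -0.001, -1.0]]
force: [-11.8, -6.5, 5.4]
opening: 0.009
grasp_force: 6.1
```

The stage is home: motion stopped at 150 mm of travel and the force rose. I'll back off, rise, and go to the front of the camera switch.

Call:
servo_tool([
  {"offset":[-0.01,0,0],"dr":[0,0,0]},
  {"offset":[-0.025,0,0],"dr":[0,0,0]},
  {"offset":[-0.035,0,-0.02],"dr":[0,0,0]},
  {"offset":[-0.035,0,-0.06],"dr":[0,0,0]},
  {"offset":[-0.035,0,-0.1],"dr":[0,0,0]},
  {"offset":[-0.035,0,-0.14],"dr":[0,0,0]},
  {"offset":[-0.035,0,-0.18],"dr":[0,0,0]},
  {"offset":[-0.035,0,-0.21],"dr":[0,0,0]},
  {"offset":[-0.035,0,-0.23],"dr":[0,0,0]},
  {"offset":[-0.035,0,-0.23],"dr":[0,0,0]},
])

```text
time_s: 47.52
position: [0.5091, -0.1362, 0.2362]
tcp_rot: [[1.0, 0.016, 0.014], [0.016, -1.0, -0.005], [0.014, 0.006, -1.0]]
force: [0.6, -0.5, 0.2]
opening: 0.004
grasp_force: 0.0
```

```bash
cat > sw.py <<'E'
from h import *; import pickle
w=cap('wrist'); s=bot.read_state(); pickle.dump((w,s),open('wsw.pkl','wb')); print(np.round(s['position'],4),np.round(s['joint_positions'],1))
hsv=cv2.cvtColor(w['color'],cv2.COLOR_RGB2HSV)
def blob(n,m,z):
    N,l,st,ce=cv2.connectedComponentsWithStats(m.astype(np.uint8)); j=1+np.argmax(st[1:,4]); print(n,'px',ce[j].round(1),st[j].tolist(),'at z',z,ray(w,*ce[j],z).round(4))
blob('blue',(hsv[:,:,0]>100)&(hsv[:,:,0]<130)&(hsv[:,:,1]>150)&(hsv[:,:,2]>70),.212)
m=((hsv[:,:,0]<6)|(hsv[:,:,0]>174))&(hsv[:,:,1]>180)&(hsv[:,:,2]>120); m[230:]=0; blob('red',m,.212)
P0=np.array([.6565,-.0604]);P1=np.array([.6588,-.2104])
g=cv2.cvtColor(w['color'],cv2.COLOR_RGB2GRAY)
for i,n in enumerate(['cam','l1','l2','l3','l4','fan']):
    p=P0+(P1-P0)*i/5; a=proj(w,[*p,.18]); off=proj(w,[p[0]-.0144,p[1],.214]); on=proj(w,[p[0]+.0144,p[1],.214])
    f=lambda q: int(g[int(q[1])-1:int(q[1])+2,int(q[0])-1:int(q[0])+2].mean())
    print(n,a.round(),'off',off.round(),f(off),'on',on.round(),f(on))
E
python3 sw.py; python3 -c "
from h import *
plan((.612,-.0604,.20,-89.1),(.612,-.0604,.167,-89.1))"
```

```text
[ 0.5073 -0.1355  0.2335] [-27.2  19.3  93.9   0.1  66.2  61.8]
blue px [210.8  29. ] [201, 20, 21, 20, 318] at z 0.212 [ 0.6442 -0.0607  0.212 ]
red px [501.5 209.7] [482, 192, 41, 37, 871] at z 0.212 [ 0.519  -0.2823  0.212 ]
cam [224.  24.] off [210.  32.] 88 on [205. -19.] 17
l1 [263.  24.] off [254.  32.] 184 on [252. -19.] 18
l2 [302.  24.] off [299.  32.] 145 on [299. -19.] 18
l3 [341.  24.] off [344.  32.] 148 on [345. -19.] 17
l4 [379.  24.] off [388.  32.] 163 on [392. -19.] 18
fan [418.  24.] off [433.  32.] 48 on [438. -18.] 41
off [0.1055, -0.0736, 0.0343] dr [0.2, -0.54, 0.01] dist 0.133
off [0.1052, -0.0737, 0.0673] dr [0.2, -0.54, 0.01] dist 0.145
```

Call:
servo_tool([
  {"offset":[0.03,-0.025,0],"dr":[0,0,0]},
  {"offset":[0.06,-0.05,0],"dr":[0,0,0]},
  {"offset":[0.09,-0.073,0],"dr":[0,0,0]},
  {"offset":[0.102,-0.0736,0.01],"dr":[0,0,0]},
  {"offset":[0.102,-0.0736,0.03],"dr":[0,0,0]},
  {"offset":[0.102,-0.0736,0.05],"dr":[0,0,0]},
  {"offset":[0.102,-0.0736,0.065],"dr":[0,0,0]},
  {"offset":[0.102,-0.0736,0.065],"dr":[0,0,0]},
  {"offset":[0.102,-0.0736,0.065],"dr":[0,0,0]},
])

```text
time_s: 48.32
position: [0.6042, -0.0591, 0.1632]
tcp_rot: [[1.0, 0.016, -0.003], [0.016, -1.0, 0.002], [-0.003, -0.002, -1.0]]
force: [-0.1, -0.2, 0.1]
opening: 0.002
grasp_force: 0.0
```

Call:
servo_tool([
  {"offset":[0.01,0.001,0],"dr":[0,0,0]},
  {"offset":[0.018,0.001,0],"dr":[0,0,0]},
  {"offset":[0.024,0.001,0],"dr":[0,0,0]},
  {"offset":[0.03,0.001,0],"dr":[0,0,0]},
  {"offset":[0.036,0.001,0],"dr":[0,0,0]},
  {"offset":[0.042,0.001,0],"dr":[0,0,0]},
  {"offset":[0.047,0.001,0],"dr":[0,0,0]},
  {"offset":[0.049,0.001,0],"dr":[0,0,0]},
  {"offset":[0.049,0.001,0],"dr":[0,0,0]},
  {"offset":[0.03,0.001,0],"dr":[0,0,0]},
  {"offset":[0.005,0.001,0],"dr":[0,0,0]},
  {"offset":[0.005,0.001,0],"dr":[0,0,0]},
])

```text
time_s: 49.32
position: [0.6051, -0.0597, 0.1645]
tcp_rot: [[1.0, 0.015, -0.007], [0.015, -1.0, 0.002], [-0.007, -0.002, -1.0]]
force: [-0.6, 0.3, -0.1]
opening: 0.006
grasp_force: 0.0
```

```bash
python3 sw.py; python3 -c "
from h import *
plan((.606,-.0904,.164,-89.1))"
```

```text
[ 0.6081 -0.0602  0.1651] [-16.1  30.9  85.6   0.   63.6  73. ]
blue px [321.4 147.1] [311, 135, 22, 27, 439] at z 0.212 [ 0.6704 -0.0595  0.212 ]
red px [610.9 149.9] [584, 137, 53, 26, 851] at z 0.212 [ 0.6711 -0.2045  0.212 ]
cam [322. 164.] off [322. 202.] 37 on [323. 147.] 73
l1 [370. 164.] off [380. 202.] 251 on [384. 147.] 48
l2 [419. 164.] off [437. 202.] 48 on [445. 146.] 199
l3 [467. 164.] off [495. 202.] 50 on [506. 146.] 199
l4 [515. 164.] off [552. 202.] 54 on [567. 146.] 251
fan [564. 164.] off [610. 202.] 244 on [628. 146.] 86
off [-0.0026, 0.0301, 0.0011] dr [-0.05, 0.14, -0.03] dist 0.03
```

Camera is on (blue tip now at x = 0.670). Next is lamp 1.

Call:
servo_tool([
  {"offset":[-0.005,0.015,0],"dr":[0,0,0]},
  {"offset":[-0.005,0.0305,0],"dr":[0,0,0]},
  {"offset":[0,0.0305,0],"dr":[0,0,0]},
  {"offset":[0.01,0.0305,0],"dr":[0,0,0]},
  {"offset":[0.018,0.0305,0],"dr":[0,0,0]},
  {"offset":[0.024,0.0305,0],"dr":[0,0,0]},
  {"offset":[0.03,0.0305,0],"dr":[0,0,0]},
  {"offset":[0.036,0.0305,0],"dr":[0,0,0]},
  {"offset":[0.042,0.0305,0],"dr":[0,0,0]},
  {"offset":[0.045,0.0305,0],"dr":[0,0,0]},
  {"offset":[0.045,0.0305,0],"dr":[0,0,0]},
  {"offset":[0.025,0.0305,0],"dr":[0,0,0]},
  {"offset":[0,0.0305,0],"dr":[0,0,0]},
  {"offset":[0,0.0305,-0.03],"dr":[0,0,0]},
  {"offset":[0,0.0305,-0.06],"dr":[0,0,0]},
  {"offset":[0,0.0305,-0.06],"dr":[0,0,0]},
  {"offset":[0,0.0305,-0.06],"dr":[0,0,0]},
])

```text
time_s: 50.78
position: [0.6126, -0.0915, 0.2278]
tcp_rot: [[1.0, 0.016, 0.006], [0.016, -1.0, -0.002], [0.006, 0.002, -1.0]]
force: [-0.5, -0.6, -0.9]
opening: 0.003
grasp_force: 0.0
```

```bash
python3 sw.py; python3 -c "
from h import *
plan((.700,-.1804,.225,-89.1),(.700,-.1804,.166,-89.1))"
```

```text
[ 0.6113 -0.0912  0.226 ] [-18.8  27.6  81.    0.   71.3  70.3]
blue px [276.9 147.1] [269, 139, 16, 19, 228] at z 0.212 [ 0.6704 -0.0598  0.212 ]
red px [480.  149.1] [468, 140, 24, 19, 288] at z 0.212 [ 0.671  -0.2068  0.212 ]
cam [283. 160.] off [278. 186.] 40 on [277. 147.] 73
l1 [319. 160.] off [319. 186.] 48 on [319. 147.] 200
l2 [355. 160.] off [359. 186.] 46 on [361. 147.] 252
l3 [390. 160.] off [399. 186.] 45 on [403. 147.] 199
l4 [426. 160.] off [440. 186.] 45 on [445. 146.] 251
fan [461. 160.] off [480. 186.] 212 on [487. 146.] 84
off [0.0872, 0.0906, 0.0012] dr [0.03, -0.11, 0.0] dist 0.126
off [0.0871, 0.0906, 0.0602] dr [0.03, -0.11, 0.0] dist 0.139
```

Lamp 1 is on. Now I'll go behind lamp 4 and pull it toward the robot.

Call:
servo_tool([
  {"offset":[0.025,0.025,-0.005],"dr":[0,0,0]},
  {"offset":[0.05,0.05,-0.005],"dr":[0,0,0]},
  {"offset":[0.072,0.075,-0.005],"dr":[0,0,0]},
  {"offset":[0.087,0.0895,0],"dr":[0,0,0]},
  {"offset":[0.087,0.0895,0],"dr":[0,0,0]},
  {"offset":[0.087,0.0895,0],"dr":[0,0,0]},
  {"offset":[0.087,0.0895,0.02],"dr":[0,0,0]},
  {"offset":[0.087,0.0895,0.04],"dr":[0,0,0]},
  {"offset":[0.087,0.0895,0.056],"dr":[0,0,0]},
  {"offset":[0.087,0.0895,0.058],"dr":[0,0,0]},
  {"offset":[0.087,0.0895,0.058],"dr":[0,0,0]},
])

```text
time_s: 51.75
position: [0.6973, -0.1777, 0.1654]
tcp_rot: [[1.0, 0.016, -0.005], [0.016, -1.0, 0.002], [-0.005, -0.002, -1.0]]
force: [0.1, -0.8, 0.3]
opening: 0.006
grasp_force: 0.0
```

Call:
servo_tool([
  {"offset":[-0.006,0.0015,0],"dr":[0,0,0]},
  {"offset":[-0.012,0.0015,0],"dr":[0,0,0]},
  {"offset":[-0.018,0.0015,0],"dr":[0,0,0]},
  {"offset":[-0.024,0.0015,0],"dr":[0,0,0]},
  {"offset":[-0.03,0.0015,0],"dr":[0,0,0]},
  {"offset":[-0.036,0.0015,0],"dr":[0,0,0]},
  {"offset":[-0.038,0.0015,0],"dr":[0,0,0]},
  {"offset":[-0.038,0.0015,0],"dr":[0,0,0]},
  {"offset":[-0.015,0.0015,0],"dr":[0,0,0]},
  {"offset":[0,0.0015,0],"dr":[0,0,0]},
  {"offset":[0,0.0015,-0.03],"dr":[0,0,0]},
  {"offset":[0,0.0015,-0.06],"dr":[0,0,0]},
  {"offset":[-0.03,0,-0.07],"dr":[0,0,0]},
  {"offset":[-0.06,-0.02,-0.08],"dr":[0,0,0]},
  {"offset":[-0.09,-0.04,-0.09],"dr":[0,0,0]},
  {"offset":[-0.13,-0.045,-0.1],"dr":[0,0,0]},
  {"offset":[-0.17,-0.045,-0.11],"dr":[0,0,0]},
  {"offset":[-0.2,-0.045,-0.12],"dr":[0,0,0]},
  {"offset":[-0.2,-0.045,-0.12],"dr":[0,0,0]},
  {"offset":[-0.2,-0.045,-0.12],"dr":[0,0,0]},
])

```text
time_s: 53.42
position: [0.4972, -0.1374, 0.2885]
tcp_rot: [[1.0, 0.014, 0.002], [0.014, -1.0, -0.001], [0.002, 0.001, -1.0]]
force: [-0.6, -0.6, 0.5]
opening: 0.006
grasp_force: 0.0
```

```bash
python3 - <<'E'
import runpy; runpy.run_path('sw.py')
from h import *; import pickle
w,s=pickle.load(open('wsw.pkl','rb')); g=cv2.cvtColor(w['color'],cv2.COLOR_RGB2GRAY)
# handle: expected at x .553 -> column left of fingers (y=-.09)
p=proj(w,[.553,-.10,.057]); print('handle exp',p); u=int(p[0]); print(int(p[1])-12,g[int(p[1])-12:int(p[1])+13,u].tolist())
for v in (int(p[1])-6,int(p[1])+6): print(v,ray(w,u,v,.057).round(4))
c=cap('top'); cv2.imwrite('pics/topend.png',c['color'][:,:,::-1])
print('force',s['force'],s['time_s'])
E
```

```text
[ 0.4984 -0.1377  0.288 ] [-27.9  15.6  90.2   0.   74.1  61.3]
blue px [230.6   5.3] [222, 0, 16, 13, 152] at z 0.212 [ 0.6623 -0.0626  0.212 ]
red px [484.3 191.5] [466, 175, 38, 35, 724] at z 0.212 [ 0.5083 -0.2979  0.212 ]
cam [239.  25.] off [229.  32.] 58 on [226.  -8.] 17
l1 [271.  25.] off [265.  32.] 122 on [264.  -8.] 18
l2 [303.  25.] off [301.  32.] 146 on [301.  -8.] 17
l3 [336.  25.] off [338.  32.] 146 on [339.  -8.] 16
l4 [368.  25.] off [374.  32.] 253 on [376.  -8.] 16
fan [400.  25.] off [410.  32.] 68 on [414.  -9.] 39
handle exp [293.95522341 132.6208396 ]
120 [71, 70, 70, 75, 88, 107, 114, 99, 64, 34, 35, 40, 46, 45, 43, 40, 47, 76, 105, 115, 116, 116, 115, 116, 118]
126 [ 0.5622 -0.0987  0.057 ]
138 [ 0.5454 -0.0985  0.057 ]
force [ 0.30662153  0.40333639 -0.98097523] 53.4667
```

Call:
servo_tool([
  {"offset":[0.03,0,0],"dr":[0,0,0]},
  {"offset":[0.07,0,0],"dr":[0,0,0]},
  {"offset":[0.1,0,0],"dr":[0,0,0]},
  {"offset":[0.1,0,0],"dr":[0,0,0]},
  {"offset":[0.1,0,0],"dr":[0,0,0]},
  {"offset":[0.1,0,0],"dr":[0,0,0]},
  {"offset":[0.1,0,0],"dr":[0,0,0]},
])

```text
time_s: 54.1
position: [0.5975, -0.1357, 0.2865]
tcp_rot: [[1.0, 0.016, -0.002], [0.016, -1.0, 0.001], [-0.002, -0.001, -1.0]]
force: [0.8, 0.6, -0.1]
opening: 0.003
grasp_force: 0.0
```

```bash
python3 sw.py
```

```text
[ 0.5975 -0.1358  0.2869] [-23.2  24.2  77.   -0.   79.   65.9]
blue px [237.5 122.6] [230, 115, 15, 17, 185] at z 0.212 [ 0.67   -0.0605  0.212 ]
red px [401.9 123.3] [395, 116, 15, 16, 159] at z 0.212 [ 0.6715 -0.2087  0.212 ]
cam [247. 135.] off [239. 154.] 61 on [237. 122.] 72
l1 [276. 135.] off [271. 154.] 38 on [270. 122.] 200
l2 [306. 135.] off [304. 154.] 47 on [304. 122.] 199
l3 [335. 135.] off [336. 154.] 46 on [337. 122.] 198
l4 [364. 135.] off [369. 154.] 254 on [371. 121.] 32
fan [394. 135.] off [401. 154.] 56 on [405. 121.] 69
```

```bash
python3 -c "
from rig import ticket
print(ticket.hand_in())"
```

```text
the job is handed in; nothing more can be done
None
```

The job is handed in: the three trays within reach are seated in bays 1–3, the stage is fully home, the camera, lamps 1–3 and fan are on, and lamp 4 is off; two more tray-like boxes lie farther back on the bench, about 1 m or more from the base and out of reach, and I took them for background and left them.

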